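Close the tea jars and set out the tea tins

ROBOT

A 6-joint arm with a two-finger parallel gripper is mounted at the origin on a cart in front of the work surface, level with it; the furniture and walls round the work are solid. World frame = base frame: x ahead of the robot, y to its left, z up, the work surface at z = 0. Lengths are in m, angles in rad, forces in N, time in s.
With the tool pointing down it reaches from about 0.35 to 0.85 m from the base axis. Payload 8.1 kg.
Tool frame: the origin (TCP) lies midway between the tips of the shut fingers; the grasp point (between the pads) lies 19 mm behind it; z points along the fingers, y is the line along which they close (so a half turn about z gives the same grasp; the last joint's range is limited). The gripper opens to 85 mm and grips with 20 to 120 N. Pads are 22 mm wide; open, the fingers measure 114 mm over their backs; the gripper's body (76 mm by 85 mm) begins 54 mm behind the grasp point. The pads swing forward as they close: fully open they stand 13 mm farther back than shut.
Start: joints at [-1.199, 0.13, 1.488, -0, 1.523, -0.085], TCP at [0.265, -0.538, 0.231] pointing down, gripper open.
Joint ranges: [-2.96, 2.96], [-0.89, 2.26], [0.02, 2.5], [-1.34, 4.48], [0, 2.73], [-2.66, 2.66]. Speed limits (rad/s): [2.39, 2.39, 2.79, 3.14, 3.14, 3.14].

INTERFACE

Orientations are given as a unit quaternion [w, x, y, z].
In Python, from workcell import get_obs, optics, job gives the robot as it stands.
- The arm moves only by the tool step_arm, never from a script. Its argument "moves" is a list that holds one entry, the list of rows, each a list of 7 numbers: the turn, a rotation vector about the tool's x, y, z each as a share of pi rad, from -1 to 1, then the shift along the tool's x, y, z each as a share of 250 mm, from -1 to 1, then the closure, from 0 (fully open) to 1 (shut). A call has 1 to 10 rows; each row is the pose to reach, as a shift and turn from the pose commanded when the call began, along the tool's axes at that moment, turning the shorter way round; what a row does not reach only later rows make up. A row lasts 1/10 s, in which the tool goes at most 50 mm and 8.59 degrees, less where a joint would pass 70% of its speed; a pose out of reach is approached as far as the arm can. A call with a number of a shift or a turn outside -1 to 1 is refused whole. A call with a gripper value outside its range is refused whole. The fingers move at their own pace and stop on an object; "squeeze" is the grip in N (left out, the last holds). Time passes only in rows, so rows that repeat a pose let the fingers close. It gives the time, the measured TCP pose, the force, the opening and the grip force at its end, in the units of the state.
- get_obs(): the state, without advancing time (a new reading comes with each control period).
- optics.get_image(name): name is "scene" or "top"; returns (picture, depth): 400x640x3 uint8, red, green, blue; 400x640 float32, m along the optical axis (not along the pixel's ray), 0 where there is no reading.
- optics.calibration(name): a dict with "fov_y" (degrees; the focal length in pixels is half the picture's height over the tangent of half this angle, whatever the lens; pixels are square), "cx", "cy" (the principal point, pixels), "xyz" and "orientation" of the camera in the world. Camera axes: x right, y up, looking along -z (the intrinsics and any distortion apply to the point x, -y, -z); pixel columns grow to the right and rows downward; lengths in m; the calibration is good to about 2 mm. A picture is of the moment at which its call begins. calibration takes no time and is no camera call.
- job.sign_off(): hands the job in; it is judged then, once.
The state is a dict: "time": time; "qpos": joint angles; "qd": joint speeds; "effort": joint torques, N m; "ee_pos": TCP position; "eef_rot": TCP orientation; "wrist_force": force on the tool from outside, world axes, zero at the start; "torque": the same for the moment, N m; "grip_width": finger opening in m; "gripper_force": force on a finger pad.
Only numpy, scipy, OpenCV 4.12 (cv2) and the standard library are available. Lean on these libraries where they do the work, as an engineer would, in place of code of your own. Each camera call takes 0.05 s, during which the arm holds its last target. There are 200 camera calls.

TASK

Get the tea corner ready: put the wooden lids on the two storage jars. Set each lid on square, turn it backward (anticlockwise from above) until it drops into the start of the thread, then screw it forward until it is fully home, gently and without forcing it. Lay every flat tea tin on the sloped wooden stand, label up and pointing up the slope, side by side, each settled with its lower end against the bottom lip, and leave the mug, the salt shaker and the pepper mill where they are.

Things in the scene. Friction and masses are not known exactly. Their poses are not given: they have to be found in the camera images.
- jar_1: Round white storage jar, fixed to the worktop by its rubber foot. Origin: centre of its underside; z up; its yaw is random. Body 104 mm across, shoulder 100 mm high; above it a neck 68 mm across with three equal thread ridges (83 mm across) outside it. A right-hand thread: clockwise from above closes. Both jars are alike. A lid and a jar must never press on each other with more than 120 N in all.
- jar_2: Round white storage jar, fixed to the worktop by its rubber foot. Origin: centre of its underside; z up; its yaw is random. Body 104 mm across, shoulder 100 mm high; above it a neck 68 mm across with three equal thread ridges (83 mm across) outside it. A right-hand thread: clockwise from above closes. Both jars are alike. A lid and a jar must never press on each other with more than 120 N in all.
- jar_1_rim (a point): Centre of this jar's mouth, 131 mm above its underside. The rim is bevelled: a lid lowered up to 4 mm off centre centres itself. The ridges have three thread starts 120 degrees apart; where round the neck they lie is not told. On top of the ridges, a stop just behind each start blocks forward turning; once dropped into the starts, the same stops block turning farther back.
- jar_2_rim (a point): Centre of this jar's mouth, 131 mm above its underside. The rim is bevelled: a lid lowered up to 4 mm off centre centres itself. The ridges have three thread starts 120 degrees apart; where round the neck they lie is not told. On top of the ridges, a stop just behind each start blocks forward turning; once dropped into the starts, the same stops block turning farther back.
- lid_1: Round wooden screw lid, 98 mm across, about 180 g, right way up on the worktop. Origin: centre of its skirt's lower edge; z up. Skirt and top 29.5 mm high. Three lugs inside the skirt at its lower edge run in the thread with 2 mm play. Its origin stands above the jar's by 124 mm on the ridges (129 on a stop), 113 mm dropped into the starts, 107 mm screwed home. Either lid fits either jar.
- lid_2: Round wooden screw lid, 98 mm across, about 180 g, right way up on the worktop. Origin: centre of its skirt's lower edge; z up. Skirt and top 29.5 mm high. Three lugs inside the skirt at its lower edge run in the thread with 2 mm play. Its origin stands above the jar's by 124 mm on the ridges (129 on a stop), 113 mm dropped into the starts, 107 mm screwed home. Either lid fits either jar.
- lid_1_bar (a point): Centre of this lid's grip bar, 44.5 mm above its origin. Bar: 64 mm long (lid's x), 20 mm wide (y), 30 mm high. Resting on the ridges, at most 110 degrees backward brings the drop, by the lid's own weight if the bar is held slackly, else with a light push. Then 55 to 70 degrees forward seats it; an end stop follows at 65 to 80. It may happen to land in the starts at once.
- lid_2_bar (a point): Centre of this lid's grip bar, 44.5 mm above its origin. Bar: 64 mm long (lid's x), 20 mm wide (y), 30 mm high. Resting on the ridges, at most 110 degrees backward brings the drop, by the lid's own weight if the bar is held slackly, else with a light push. Then 55 to 70 degrees forward seats it; an end stop follows at 65 to 80. It may happen to land in the starts at once.
- bed: Sloped wooden bed of the fixed stand, rising 30 degrees, 250 mm wide. Origin: on its upper surface at mid width, where it meets the bottom lip. x runs up the slope (118 mm of bed), y across to the left, z square out of the surface. The lip stands 14 mm out of it along the foot. Room for four tins side by side, 62 mm between centres. Do not count on a tin sliding down by itself.
- tin_1: Flat metal tea tin with rounded edges and a small plain paper label on top: 110 mm long (its x), 36 mm wide (y), 26 mm thick (z), 110 to 225 g. Origin: centre of its underside; z up. Lies flat at the start, on the worktop or on the 6 mm high hob plate at the right; three or four tins are there. Both ends are alike: either may be the lower one on the stand.
- tin_2: Flat metal tea tin with rounded edges and a small plain paper label on top: 110 mm long (its x), 36 mm wide (y), 26 mm thick (z), 110 to 225 g. Origin: centre of its underside; z up. Lies flat at the start, on the worktop or on the 6 mm high hob plate at the right; three or four tins are there. Both ends are alike: either may be the lower one on the stand.
- tin_3: Flat metal tea tin with rounded edges and a small plain paper label on top: 110 mm long (its x), 36 mm wide (y), 26 mm thick (z), 110 to 225 g. Origin: centre of its underside; z up. Lies flat at the start, on the worktop or on the 6 mm high hob plate at the right; three or four tins are there. Both ends are alike: either may be the lower one on the stand.
- tin_4: Flat metal tea tin with rounded edges and a small plain paper label on top: 110 mm long (its x), 36 mm wide (y), 26 mm thick (z), 110 to 225 g. Origin: centre of its underside; z up. Lies flat at the start, on the worktop or on the 6 mm high hob plate at the right; three or four tins are there. Both ends are alike: either may be the lower one on the stand.
- mug: Dark mug, 82 mm across, 97 mm high, a bystander. Origin: centre of its underside.
- salt_shaker: Glass salt shaker, 44 mm across, 90 mm high, a bystander. Origin: centre of its underside.
- pepper_mill: Brown wooden pepper mill, 58 mm across, 140 mm high, a bystander. Origin: centre of its underside.

How it is judged:
By the outcome, as a careful person would: the job done as asked, in the order asked, and still so for the second after the job is handed in, with the robot touching nothing.
Of tin_1, tin_2, tin_3, tin_4 only 3 to 4 are there at a start; the rules pass over those that are not, and their reading is None.
At some moment in a run one of tin_1, tin_2, tin_3, tin_4 may be knocked a few centimetres aside while the robot is not near it.
It also fails if it takes over 210 s, if anything falls off the work surface, if the arm or the gripper's body presses on something with over 40 N, if the wrist force passes 120 N, or if a joint passes its speed limit or range.

## Working session

There is one attempt and no reset: what is moved stays moved. The work goes in short steps, Python scripts to look and compute and a tool call to move; the robot and the scene stay as the last step left them, time stands still between calls to the robot, and variables do not carry over. Pictures are saved under pics/ and viewed, at most 14 in all, crops included, and the job is handed in when it is done.

Besides the shell and the picture viewer there is one more tool, called after "Request:" as name(argument=value, ...) on one line, values as JSON. step_arm: Moves the arm, as the interface text tells. Its arguments: {"type":"object","properties":{"moves":{"type":"array","items":{"type":"array","items":{"type":"array","items":{"type":"number","minimum":-1,"maximum":1}}}},"squeeze":{"type":"number"}},"required":["moves"]}

```bash
ls; mkdir -p pics
python3 - <<'E'
from workcell import get_obs, optics
import cv2,numpy as np
for n in("scene","top"):
    c=optics.calibration(n);print(n,c)
    p,d=optics.get_image(n);np.savez(f"{n}0.npz",p=p,d=d)
    cv2.imwrite(f"pics/{n}0.png",p[:,:,::-1]);print(d.min(),d.max())
print(get_obs())
E
```

```text
pics
scene {'fov_y': 45.83346028277438, 'cx': 316.7553503377813, 'cy': 203.6157826004559, 'xyz': array([-0.33848511,  0.52287174,  1.44951443]), 'orientation': array([-0.45133176, -0.15812836,  0.28873829,  0.8294126 ])}
0.0 2.9515498
top {'fov_y': 45.68056862577676, 'cx': 314.57243675642155, 'cy': 197.83129979634273, 'xyz': array([ 0.45120295, -0.02125137,  1.53739709]), 'orientation': array([ 0.70786998,  0.02034645, -0.0233074 , -0.70566485])}
0.0 2.450496
{'time': 0.1, 'qpos': array([-1.19942557e+00,  1.31102387e-01,  1.48920160e+00, -2.52544709e-05,
        1.52301631e+00, -8.53937048e-02]), 'qd': array([ 0.00017467, -0.0001932 , -0.00218436,  0.00170446, -0.00080831,
        0.00086811]), 'effort': array([ 8.39446566e-04, -5.70953500e+01, -5.01941049e+01, -1.08840902e-04,
        8.11701408e-03, -1.77151435e-05]), 'ee_pos': array([ 0.26445526, -0.53800077,  0.2303222 ]), 'eef_rot': array([-8.53208487e-04,  9.74033433e-01,  2.26402571e-01, -1.35579673e-04]), 'wrist_force': array([-0.32076732, -1.21556001,  0.3281061 ]), 'torque': array([-0.01835083, -0.01093715, -0.01961007]), 'gripper_force': 0.0, 'grip_width': 0.08500849074453523}
```

View pics/top0.png

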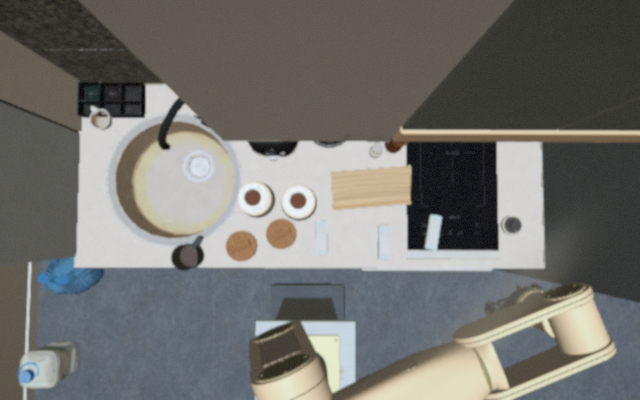

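View pics/scene0.png

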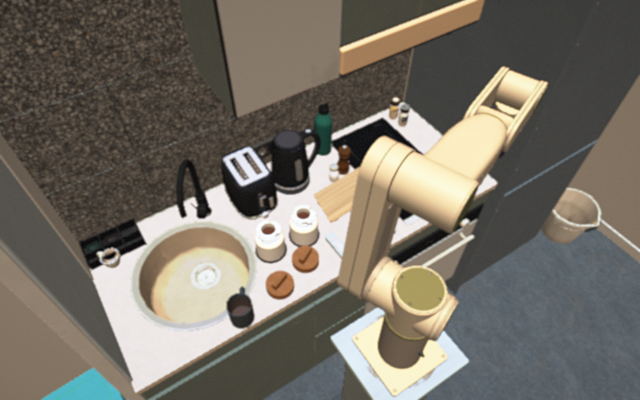

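The top view shows jars at about (255,199) and (298,203), lids at (241,245) and (281,234), tins at (321,238), (384,242) and (433,231), the stand at (371,187) and the mug at (188,255). The scene view agrees, but the arm hides the right-hand part.

```bash
cat > h.py <<'E'
import numpy as np,cv2
from scipy.spatial.transform import Rotation as R
from workcell import get_obs, optics
def cam(n):
    c=optics.calibration(n);f=200/np.tan(np.radians(c['fov_y']/2));q=c['orientation']
    return f,c['cx'],c['cy'],np.array(c['xyz']),R.from_quat([q[1],q[2],q[3],q[0]])
def rays(n,uv):
    f,cx,cy,o,r=cam(n);uv=np.atleast_2d(uv).astype(float)
    return o,r.apply(np.c_[(uv[:,0]-cx)/f,-(uv[:,1]-cy)/f,-np.ones(len(uv))])
def plane(n,uv,z):
    o,d=rays(n,uv);return o+d*((z-o[2])/d[:,2])[:,None]
def cloud(n,d):
    v,u=np.mgrid[:400,:640];o,r=rays(n,np.c_[u.ravel(),v.ravel()])
    return (o+r*d.reshape(-1,1)).reshape(400,640,3)
def shot(n,name=None):
    p,d=optics.get_image(n)
    if name: cv2.imwrite(f"pics/{name}.png",p[:,:,::-1])
    return p,d
def blobs(n,mask,lo=60,hi=5000):
    k,l,s,c=cv2.connectedComponentsWithStats(mask.astype(np.uint8))
    return [(l==i) for i in range(1,k) if lo<s[i,4]<hi]
E
python3 - <<'E'
from h import *
a=np.load('top0.npz');p,d=a['p'],a['d']
P=cloud('top',d)
for u,v in[(241,245),(281,234),(321,238),(384,242),(433,231),(371,187),(360,225),(236,203),(255,187),(150,260),(345,172),(345,205),(410,172),(410,205),(400,130),(300,100)]:
    print(u,v,p[v,u],P[v,u].round(3))
hsv=cv2.cvtColor(p,cv2.COLOR_RGB2HSV);print(hsv[245,238],hsv[238,321],hsv[242,384],hsv[231,433],hsv[225,360],hsv[190,371])
big=cv2.resize(p[150:280,160:540],None,fx=2.1,fy=2.1,interpolation=cv2.INTER_CUBIC);cv2.imwrite('pics/crop0.png',big[:,:,::-1])
E
```

```text
241 245 [157 118  83] [0.395 0.2   0.06 ]
281 234 [159 121  89] [0.43  0.077 0.055]
321 238 [212 215 221] [ 0.417 -0.048  0.021]
384 242 [213 217 222] [ 0.405 -0.247  0.033]
433 231 [212 215 221] [ 0.44  -0.402  0.036]
371 187 [200 181 149] [ 0.578 -0.205  0.05 ]
360 225 [214 213 213] [ 0.459 -0.174  0.004]
236 203 [204 207 213] [ 0.529  0.227 -0.   ]
255 187 [231 239 240] [0.57  0.15  0.128]
150 260 [213 212 212] [0.344 0.5   0.001]
345 172 [199 181 153] [ 0.622 -0.121  0.075]
345 205 [203 176 139] [ 0.522 -0.125  0.024]
410 172 [189 174 143] [ 0.623 -0.323  0.072]
410 205 [73 65 55] [ 0.524 -0.337 -0.001]
400 130 [191 165 131] [ 0.637 -0.188  0.642]
300 100 [99 93 84] [ 0.63  -0.003  0.877]
[ 14 113 160] [110  10 221] [107  10 222] [110  10 221] [  0   1 214] [ 19  64 200]
```

View pics/crop0.png

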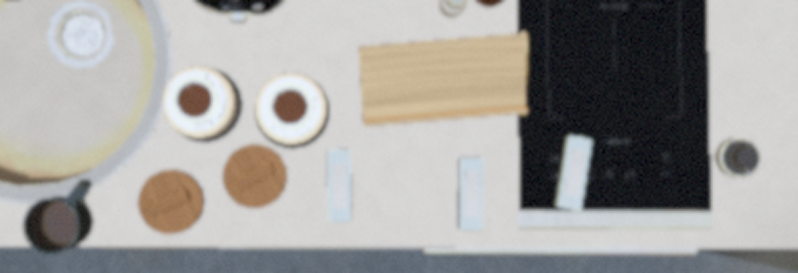

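The crop shows both lids with diagonal bars, the two jars, the stand slightly yawed with its lip toward the robot, and three tins. I'll measure these next.

```bash
cat >> h.py <<'E'
def measure(p,d):
    hsv=cv2.cvtColor(p,cv2.COLOR_RGB2HSV).astype(int);P=cloud('top',d);H,S,V=hsv[...,0],hsv[...,1],hsv[...,2]
    X,Y,Z=P[...,0],P[...,1],P[...,2];out={}
    work=(X>.3)&(X<.62)&(Y>-.55)&(Y<.36)
    uvs=lambda m:np.c_[np.nonzero(m)[::-1]]
    # wooden lids
    for m in blobs('top',work&(H<20)&(S>85)&(V>90)&(X<.48),400,1400):
        ct=max(cv2.findContours(m.astype(np.uint8),0,1)[0],key=len)
        (u,v),r=cv2.minEnclosingCircle(ct);uv=uvs(m)
        c=plane('top',uv.mean(0),.0295)[0]
        bm=cv2.dilate(m.astype(np.uint8),np.ones((5,5)))*(Z>.045)
        b=P[bm>0];q=b[:,:2]-b[:,:2].mean(0);w,e=np.linalg.eigh(q.T@q)
        print('lid c',c.round(4),'bar',b.mean(0).round(4),len(b),'yaw',np.degrees(np.arctan2(e[1,1],e[0,1])).round(1),np.sqrt(w/len(q)*12).round(3))
    # jars: bright near rim
    for m in blobs('top',work&(Z>.08)&(Z<.16)&(X>.48)&(Y>-.02),300,3000):
        b=P[m];print('jar n',len(b),'cloud mid',((b.min(0)+b.max(0))/2).round(4),b.mean(0).round(4),b.max(0).round(3))
        m2=m&(V>215)
        ct=max(cv2.findContours(m2.astype(np.uint8),0,1)[0],key=len);uv,r=cv2.minEnclosingCircle(ct);print('  circ',uv,r,plane('top',uv,.1)[0].round(4))
    # tins: bluish
    for m in blobs('top',work&(p[...,2].astype(int)-p[...,0]>=5)&(V>150)&(X<.5)&(Y<0.02),100,900):
        ct=max(cv2.findContours(m.astype(np.uint8),0,1)[0],key=len)
        z=.032 if np.median(Y[m])<-.33 else .026
        w=plane('top',ct[:,0],z)[:,:2]
        (c,s,a)=cv2.minAreaRect((w*1000).astype(np.float32))
        bp=cv2.boxPoints((c,s,a));e=[bp[1]-bp[0],bp[2]-bp[1]];L=max(e,key=np.linalg.norm)
        print('tin',np.round(c,1),np.round(s,1),'yaw',np.degrees(np.arctan2(L[1],L[0])).round(1),'z',np.median(Z[m]).round(4),'n',m.sum())
E
python3 - <<'E'
from h import *
a=np.load('top0.npz');p,d=a['p'],a['d'];measure(p,d)
P=cloud('top',d);X,Y,Z=P[...,0],P[...,1],P[...,2]
hsv=cv2.cvtColor(p,cv2.COLOR_RGB2HSV).astype(int)
m=(hsv[...,0]>10)&(hsv[...,0]<28)&(hsv[...,1]>35)&(hsv[...,2]>150)&(X>.48)&(X<.68)&(Y<-.08)&(Y>-.36)&(Z<.15)
m=max(blobs('top',m,500,6000),key=lambda x:x.sum());print(m.sum())
b=P[m];i=np.ones(len(b),bool)
for _ in range(6):
    c=np.linalg.lstsq(np.c_[b[i][:,:2],np.ones(i.sum())],b[i][:,2],rcond=None)[0]
    res=b[:,2]-np.c_[b[:,:2],np.ones(len(b))]@c;i=abs(res)<.006
print(c,i.sum(),'slope',np.degrees(np.arctan(np.hypot(*c[:2]))),'yaw',np.degrees(np.arctan2(c[1],c[0])))
ct=max(cv2.findContours(m.astype(np.uint8),0,1)[0],key=len)
pl=cv2.approxPolyDP(ct,4,True)[:,0];print(pl.tolist())
print(np.array([P[v,u] for u,v in pl]).round(3))
for u in (345,371,395):
    print([ (v,*P[v,u][[0,2]].round(3)) for v in range(166,216,2)])
E
```

```text
lid c [0.4311 0.0789 0.0295] bar [0.433  0.0754 0.1117] 137 yaw 108.3 [0.024 0.09 ]
lid c [0.3924 0.2046 0.0295] bar [0.3953 0.1975 0.1112] 140 yaw 105.4 [0.021 0.163]
jar n 896 cloud mid [0.5413 0.1592 0.1092] [0.5393 0.1551 0.1117] [0.592 0.21  0.137]
  circ (253.5, 197.5) 16.568140029907227 [0.5405 0.158  0.1   ]
jar n 870 cloud mid [0.5326 0.0265 0.1093] [0.5305 0.0241 0.1117] [0.583 0.073 0.137]
  circ (297.7793273925781, 200.55213928222656) 16.59718894958496 [0.5316 0.0237 0.1   ]
tin [417.2 -48.2] [107.6  38.1] yaw 0.1 z 0.0248 n 419
tin [ 405.1 -248.2] [ 38.2 107.7] yaw -0.3 z 0.0244 n 442
2958
[ 0.56665545  0.0490483  -0.2695898 ] 2521 slope 29.630103909384882 yaw 4.9470512008683585
[[410, 166], [332, 172], [333, 208], [410, 203]]
[[ 0.641 -0.322  0.078]
 [ 0.622 -0.081  0.076]
 [ 0.512 -0.086  0.028]
 [ 0.529 -0.332  0.023]]
[(166, np.float64(0.651), np.float64(-0.003)), (168, np.float64(0.644), np.float64(-0.001)), (170, np.float64(0.637), np.float64(0.002)), (172, np.float64(0.622), np.float64(0.075)), (174, np.float64(0.617), np.float64(0.069)), (176, np.float64(0.61), n
[... 2414 characters left out ...]
0.588), np.float64(0.044)), (186, np.float64(0.582), np.float64(0.042)), (188, np.float64(0.576), np.float64(0.038)), (190, np.float64(0.569), np.float64(0.04)), (192, np.float64(0.564), np.float64(0.025)), (194, np.float64(0.557), np.float64(0.031)), (196, np.float64(0.551), np.float64(0.031)), (198, np.float64(0.545), np.float64(0.018)), (200, np.float64(0.539), np.float64(0.016)), (202, np.float64(0.532), np.float64(0.032)), (204, np.float64(0.525), np.float64(0.037)), (206, np.float64(0.52), np.float64(0.002)), (208, np.float64(0.514), np.float64(-0.003)), (210, np.float64(0.508), np.float64(0.001)), (212, np.float64(0.501), np.float64(-0.004)), (214, np.float64(0.495), np.float64(0.0))]
```

```bash
cat >> h.py <<'E'
def pose():
    o=get_obs();q=o['eef_rot'];return o,np.array(o['ee_pos']),R.from_quat([q[1],q[2],q[3],q[0]])
def down(yaw,pitch=0,y0=0):
    """tool z down (pitched: bed normal), tool x heading yaw deg"""
    a=np.radians(yaw);x=np.array([np.cos(a),np.sin(a),0]);
    r=R.from_matrix(np.c_[x,np.cross([0,0,-1],x),[0,0,-1]])
    return r
def rel(p,r,base=None):
    if base is None:
        o,p0,r0=pose()
    else: p0,r0=base
    print('turn',((r0.inv()*r).as_rotvec()/np.pi).round(4),'shift',(r0.inv().apply(np.array(p)-p0)/.25).round(4))
def brief():
    o,p,r=pose();x=r.apply([1,0,0]);z=r.apply([0,0,1])
    print('t',round(o['time'],2),'p',p.round(4),'xyaw',np.degrees(np.arctan2(x[1],x[0])).round(1),'z',z.round(3),'F',np.round(o['wrist_force'],1),'T',np.round(o['torque'],2),'w',round(o['grip_width'],4),'gf',round(o['gripper_force'],1),'q',np.round(o['qpos'],2))
E
python3 - <<'E'
from h import *
a=np.load('top0.npz');p,d=a['p'],a['d'];P=cloud('top',d);X,Y,Z=P[...,0],P[...,1],P[...,2]
brief()
for c in((.4311,.0799),(.392,.2068)):
    m=(np.hypot(X-c[0],Y-c[1])<.055)&(Z>.046)&(Z<.075)
    b=P[m];q=b[:,:2]-np.median(b[:,:2],0);k=np.hypot(*q.T)<.042;b=b[k];q=b[:,:2]-b[:,:2].mean(0);w,e=np.linalg.eigh(q.T@q)
    print('bar',len(b),b.mean(0).round(4),np.degrees(np.arctan2(e[1,1],e[0,1])).round(1),np.sqrt(w/len(q)*12).round(3))
for c in((.5405,.158),(.5316,.024)):
    m=(np.hypot(X-c[0],Y-c[1])<.065)&(Z>.085)&(Z<.15)
    ct=max(cv2.findContours(m.astype(np.uint8),0,1)[0],key=len);e=cv2.fitEllipse(ct);print(e,plane('top',e[0],.098)[0].round(4))
u=p.astype(int);print(u[231,433],u[225,434],u[240,431],u[231,440])
m=(u.min(-1)>150)&(X>.36)&(X<.5)&(Y<-.34)&(Y>-.46);
for b in blobs('top',m,100,900):
    ct=max(cv2.findContours(b.astype(np.uint8),0,1)[0],key=len)
    w=plane('top',ct[:,0],.03)[:,:2];print('tin3',cv2.minAreaRect((w*1000).astype(np.float32)),b.sum())
# image zoom of lids
s=p[215:265,215:305];cv2.imwrite('pics/lids.png',cv2.resize(s,None,fx=8,fy=8,interpolation=2)[:,:,::-1])
E
```

```text
t 0.1 p [ 0.2645 -0.538   0.2303] xyaw 26.2 z [-0.001  0.002 -1.   ] F [-0.3 -1.2  0.3] T [-0.02 -0.01 -0.02] w 0.085 gf 0.0 q [-1.2   0.13  1.49 -0.    1.52 -0.09]
bar 132 [0.4323 0.0791 0.0577] 118.0 [0.02  0.064]
bar 134 [0.3932 0.2058 0.0585] 112.5 [0.02  0.064]
((253.890380859375, 197.69534301757812), (32.684146881103516, 32.867591857910156), 26.884469985961914) [0.54   0.1571 0.098 ]
((297.94976806640625, 200.63050842285156), (32.54944610595703, 32.68571090698242), 173.9404754638672) [0.5315 0.0233 0.098 ]
[212 215 221] [209 212 218] [213 216 222] [ 99 108 112]
tin3 ((426.19976806640625, -394.21221923828125), (129.52467346191406, 117.11071014404297), 0.1564130336046219) 642
```

View pics/lids.png

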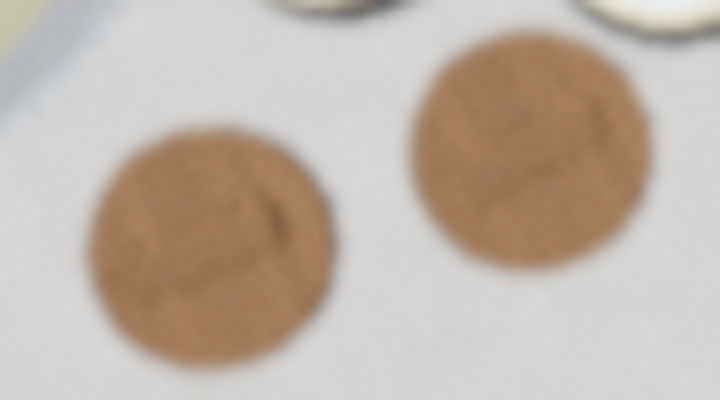

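The zoom shows both bars running from lower left to upper right, which matches the depth fit: 20×64 mm, yaws of about 118° and 112.5°.

Run:
```python
from h import *
o,p0,r0=pose()
rel([.4,-.3,.2],down(26.2)); rel([.432,-.1,.2],down(72),([.4,-.3,.2],down(26.2)))
rel([.4317,.0795,.13],down(118),([.432,-.1,.2],down(72)))
```

```text
turn [-0.0005 -0.     -0.0002] shift [ 0.9065 -0.6151  0.1225]
turn [ 0.      0.     -0.2544] shift [ 0.4681 -0.6613  0.    ]
turn [ 0.      0.     -0.2556] shift [ 0.6825 -0.223   0.28  ]
```

Request:
step_arm(moves=[[[0,0,0,0.18,-0.12,0.02,0],[0,0,0,0.36,-0.24,0.05,0],[0,0,0,0.54,-0.37,0.07,0],[0,0,0,0.72,-0.49,0.1,0],[0,0,0,0.9065,-0.615,0.1225,0],[0,0,0,0.9065,-0.615,0.1225,0],[0,0,0,0.9065,-0.615,0.1225,0]]], squeeze=25)

```text
time: 0.8
ee_pos: [0.4013, -0.2972, 0.1997]
eef_rot: [-0.001, 0.974, 0.228, -0.0]
wrist_force: [-0.7, -0.2, 0.1]
grip_width: 0.0853
gripper_force: 0.0
```

Request:
step_arm(moves=[[[0,0,-0.04,0.12,-0.165,0,0],[0,0,-0.08,0.23,-0.33,0,0],[0,0,-0.12,0.35,-0.5,0,0],[0,0,-0.17,0.468,-0.661,0,0],[0,0,-0.21,0.468,-0.661,0,0],[0,0,-0.254,0.468,-0.661,0,0],[0,0,-0.254,0.468,-0.661,0,0]]])

```text
time: 1.5
ee_pos: [0.4323, -0.1008, 0.2006]
eef_rot: [0.0, 0.809, 0.588, -0.0]
wrist_force: [-0.2, -0.7, 0.1]
grip_width: 0.0855
gripper_force: 0.0
```

Request:
step_arm(moves=[[[0,0,-0.04,0.17,-0.05,0.05,0],[0,0,-0.08,0.34,-0.11,0.1,0],[0,0,-0.12,0.5,-0.16,0.16,0],[0,0,-0.17,0.6825,-0.223,0.22,0],[0,0,-0.21,0.6825,-0.223,0.28,0],[0,0,-0.256,0.6825,-0.223,0.28,0],[0,0,-0.256,0.6825,-0.223,0.28,0],[0,0,-0.256,0.6825,-0.223,0.28,0]]])

```text
time: 2.3
ee_pos: [0.4328, 0.0782, 0.1309]
eef_rot: [0.0, 0.519, 0.855, 0.0]
wrist_force: [-0.0, 0.1, -0.4]
grip_width: 0.0856
gripper_force: 0.0
```

Run:
```python
from h import *
brief(); rel([.4317,.0795,.034],down(118))
p,d=shot('scene','scene1'); cv2.imwrite('pics/scene1.png',p[:,:,::-1])
```

```text
t 2.3 p [0.4328 0.0782 0.1309] xyaw 117.5 z [ 0. -0. -1.] F [-0.   0.1 -0.4] T [0.01 0.   0.01] w 0.0856 gf 0.0 q [ 0.06 -0.25  2.04 -0.    1.35 -0.42]
turn [ 0.0001  0.0001 -0.0027] shift [ 0.0068 -0.0014  0.3876]
```

View pics/scene1.png

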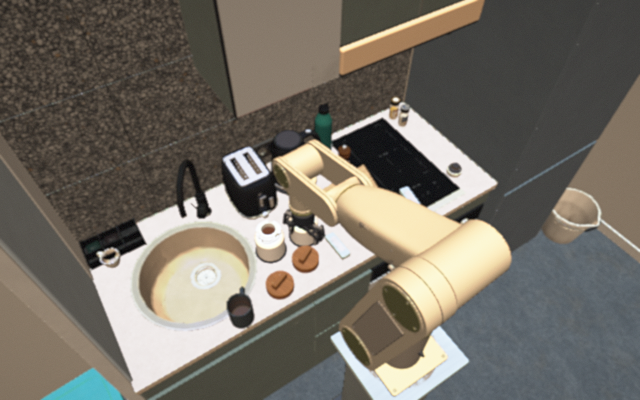

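The scene view shows the gripper above the right-hand lid at (305,258). The hob holds one tin and there's no fourth tin. I'll descend and grip.

Request:
step_arm(moves=[[[0,0,-0.003,0.007,0,0.18,0.4],[0,0,-0.003,0.007,0,0.3,0.4],[0,0,-0.003,0.007,0,0.388,0.4],[0,0,-0.003,0.007,0,0.388,0.4],[0,0,-0.003,0.007,0,0.388,1],[0,0,-0.003,0.007,0,0.388,1],[0,0,-0.003,0.007,0,0.388,1],[0,0,-0.003,0.007,0,0.388,1],[0,0,-0.003,0.007,0,0.388,1],[0,0,-0.003,0.007,0,0.388,1]]], squeeze=25)

```text
time: 3.35
ee_pos: [0.4333, 0.0803, 0.0356]
eef_rot: [0.002, 0.511, 0.859, 0.001]
wrist_force: [-0.8, -1.8, 6.8]
grip_width: 0.0195
gripper_force: 25.7
```

Run:
```python
from h import *
brief()
```

```text
t 3.35 p [0.4333 0.0803 0.0356] xyaw 118.5 z [ 0.003 -0.    -1.   ] F [-0.8 -1.8  6.8] T [-0.37  0.36 -0.07] w 0.0195 gf 25.7 q [ 0.07 -0.11  2.11 -0.    1.14 -0.43]
```

Run:
```python
from h import *
o,p,r=pose();rel([p[0],p[1],.2],r);rel([.5318,.0238,.2],down(118.5),([p[0],p[1],.2],down(118.5)))
```

```text
turn [0. 0. 0.] shift [-0.0012  0.0019 -0.6574]
turn [0. 0. 0.] shift [-0.3866  0.2385  0.    ]
```

Request:
step_arm(moves=[[[0,0,0,0,0,-0.06,1],[0,0,0,0,0,-0.16,1],[0,0,0,0,0,-0.3,1],[0,0,0,0,0,-0.44,1],[0,0,0,0,0,-0.58,1],[0,0,0,0,0,-0.66,1],[0,0,0,0,0,-0.66,1]]])

```text
time: 4.05
ee_pos: [0.434, 0.0807, 0.2031]
eef_rot: [0.003, 0.511, 0.859, 0.002]
wrist_force: [0.3, -0.7, -1.0]
grip_width: 0.0196
gripper_force: 25.0
```

Request:
step_arm(moves=[[[0,0,0,-0.08,0.05,0,1],[0,0,0,-0.16,0.1,0,1],[0,0,0,-0.24,0.15,0,1],[0,0,0,-0.32,0.2,0,1],[0,0,0,-0.387,0.239,0,1],[0,0,0,-0.387,0.239,0,1],[0,0,0,-0.387,0.239,0,1]]])

```text
time: 4.75
ee_pos: [0.5294, 0.0239, 0.1971]
eef_rot: [-0.001, 0.512, 0.859, -0.001]
wrist_force: [0.6, 0.0, -0.8]
grip_width: 0.0194
gripper_force: 25.1
```

Run:
```python
from h import *
brief();rel([.5318,.0238,.17],down(118.5))
p,d=shot('scene');p2,d2=shot('top')
a=cv2.resize(p[180:290,210:370],None,fx=3,fy=3,interpolation=2);b=cv2.resize(p2[170:270,220:345],None,fx=2.5,fy=2.5)
cv2.imwrite('pics/hover1.png',a[:,:,::-1])
```

```text
t 4.75 p [0.5294 0.0239 0.1971] xyaw 118.5 z [-0.003  0.    -1.   ] F [ 0.6  0.  -0.8] T [0.04 0.06 0.01] w 0.0194 gf 25.1 q [-0.05 -0.04  1.72  0.    1.46 -0.55]
turn [-0.0007 -0.0005 -0.0002] shift [-0.0051  0.0083  0.1084]
```

View pics/hover1.png

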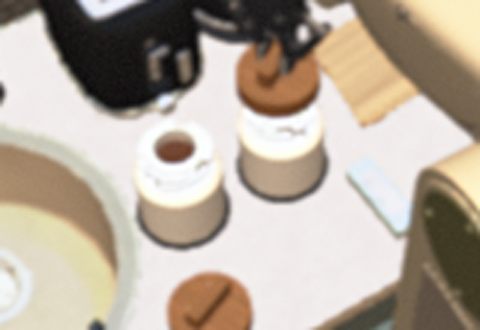

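The lid is level and centred above the right jar. Lowering gently now.

Request:
step_arm(moves=[[[0,0,0,-0.005,0.008,0.05,1],[0,0,0,-0.005,0.008,0.08,1],[0,0,0,-0.005,0.008,0.1,1],[0,0,0,-0.005,0.008,0.115,1],[0,0,0,-0.005,0.008,0.125,1],[0,0,0,-0.005,0.008,0.132,1],[0,0,0,-0.005,0.008,0.138,1],[0,0,0,-0.005,0.008,0.142,1],[0,0,0,-0.005,0.008,0.146,1],[0,0,0,-0.005,0.008,0.146,1]]])

```text
time: 5.85
ee_pos: [0.5329, 0.0238, 0.1627]
eef_rot: [0.0, 0.511, 0.859, 0.0]
wrist_force: [-0.6, 0.0, 0.6]
grip_width: 0.0195
gripper_force: 25.6
```

Run:
```python
from h import *
brief()
```

```text
t 5.85 p [0.5329 0.0238 0.1627] xyaw 118.5 z [ 0.001 -0.    -1.   ] F [-0.6  0.   0.6] T [-0.04  0.21 -0.04] w 0.0195 gf 25.6 q [-0.05 -0.01  1.76 -0.    1.39 -0.55]
```

Request:
step_arm(moves=[[[0,0,0,0,0,0.004,1],[0,0,0,0,0,0.008,1],[0,0,0,0,0,0.012,1],[0,0,0,0,0,0.012,1],[0,0,0,0,0,0.012,1]]])

```text
time: 6.35
ee_pos: [0.5338, 0.0236, 0.1616]
eef_rot: [0.001, 0.511, 0.859, 0.001]
wrist_force: [-2.3, 0.2, 12.9]
grip_width: 0.0198
gripper_force: 29.4
```

Run:
```python
from h import *
brief()
```

```text
t 6.35 p [0.5338 0.0236 0.1616] xyaw 118.5 z [ 0.003 -0.    -1.   ] F [-2.3  0.2 12.9] T [-0.14  1.08 -0.03] w 0.0198 gf 29.4 q [-0.05 -0.01  1.76 -0.    1.39 -0.55]
```

Request:
step_arm(moves=[[[0,0,-0.02,0,0,0,1],[0,0,-0.04,0,0,0,1],[0,0,-0.06,0,0,0,1],[0,0,-0.08,0,0,0,1],[0,0,-0.1,0,0,0,1],[0,0,-0.12,0,0,0,1],[0,0,-0.14,0,0,0,1],[0,0,-0.16,0,0,0,1],[0,0,-0.16,0,0,0,1]]])

```text
time: 7.25
ee_pos: [0.5328, 0.023, 0.1597]
eef_rot: [0.0, 0.281, 0.96, -0.001]
wrist_force: [-3.0, -4.0, 4.3]
grip_width: 0.0197
gripper_force: 26.7
```

Run:
```python
from h import *
brief()
```

```text
t 7.25 p [0.5328 0.023  0.1597] xyaw 147.3 z [ 0.    -0.001 -1.   ] F [-3.  -4.   4.3] T [-0.97  0.43  0.07] w 0.0197 gf 26.7 q [-0.05 -0.01  1.76 -0.    1.38 -1.05]
```

Request:
step_arm(moves=[[[0,0,-0.02,0,0,0.006,1],[0,0,-0.04,0,0,0.006,1],[0,0,-0.06,0,0,0.006,1],[0,0,-0.08,0,0,0.006,1],[0,0,-0.1,0,0,0.006,1],[0,0,-0.12,0,0,0.006,1],[0,0,-0.14,0,0,0.006,1],[0,0,-0.16,0,0,0.006,1],[0,0,-0.16,0,0,0.006,1]]])

```text
time: 8.15
ee_pos: [0.5337, 0.0232, 0.1591]
eef_rot: [0.001, 0.034, 0.999, -0.0]
wrist_force: [-1.7, -4.1, 7.2]
grip_width: 0.0194
gripper_force: 26.6
```

Run:
```python
from h import *
brief()
```

```text
t 8.15 p [0.5337 0.0232 0.1591] xyaw 176.1 z [ 0.003 -0.001 -1.   ] F [-1.7 -4.1  7.2] T [-0.65 -0.05  0.2 ] w 0.0194 gf 26.6 q [-0.05 -0.    1.76 -0.    1.38 -1.55]
```

Request:
step_arm(moves=[[[0,0,-0.02,0,0,0.004,1],[0,0,-0.04,0,0,0.004,1],[0,0,-0.06,0,0,0.004,1],[0,0,-0.08,0,0,0.004,1],[0,0,-0.1,0,0,0.004,1],[0,0,-0.12,0,0,0.004,1],[0,0,-0.14,0,0,0.004,1],[0,0,-0.16,0,0,0.004,1],[0,0,-0.16,0,0,0.004,1]]])

```text
time: 9.05
ee_pos: [0.5316, 0.0239, 0.1563]
eef_rot: [-0.001, -0.216, 0.976, 0.0]
wrist_force: [-5.4, -1.5, 1.1]
grip_width: 0.0193
gripper_force: 26.3
```

Run:
```python
from h import *
brief()
```

```text
t 9.05 p [0.5316 0.0239 0.1563] xyaw -155.1 z [-0.002  0.    -1.   ] F [-5.4 -1.5  1.1] T [-0.32  0.93 -0.26] w 0.0193 gf 26.3 q [-0.05 -0.    1.77 -0.    1.38 -2.06]
```

Request:
step_arm(moves=[[[0,0,0,0,0,0.01,1],[0,0,0,0,0,0.02,1],[0,0,0,0,0,0.03,1],[0,0,0,0,0,0.03,1],[0,0,0,0,0,0.03,1]]])

```text
time: 9.55
ee_pos: [0.5316, 0.0236, 0.1491]
eef_rot: [-0.001, -0.215, 0.977, 0.0]
wrist_force: [-7.5, -2.8, 5.5]
grip_width: 0.0198
gripper_force: 26.8
```

Run:
```python
from h import *
brief()
```

```text
t 9.55 p [0.5316 0.0236 0.1491] xyaw -155.2 z [-0.002 -0.    -1.   ] F [-7.5 -2.8  5.5] T [-0.25  1.56 -0.21] w 0.0198 gf 26.8 q [-0.05  0.    1.77 -0.    1.37 -2.06]
```

Request:
step_arm(moves=[[[0,0,0.02,0.006,0,0.0015,1],[0,0,0.04,0.006,0,0.003,1],[0,0,0.06,0.006,0,0.005,1],[0,0,0.08,0.006,0,0.007,1],[0,0,0.1,0.006,0,0.008,1],[0,0,0.12,0.006,0,0.01,1],[0,0,0.14,0.006,0,0.012,1],[0,0,0.167,0.006,0,0.014,1],[0,0,0.167,0.006,0,0.014,1]]])

```text
time: 10.45
ee_pos: [0.5329, 0.0223, 0.1474]
eef_rot: [0.002, 0.047, 0.999, -0.001]
wrist_force: [-0.3, -7.2, 7.1]
grip_width: 0.0198
gripper_force: 26.8
```

Run:
```python
from h import *
brief()
```

```text
t 10.45 p [0.5329 0.0223 0.1474] xyaw 174.6 z [ 0.004 -0.002 -1.   ] F [-0.3 -7.2  7.1] T [-1.17 -0.03 -0.35] w 0.0198 gf 26.8 q [-0.05  0.    1.78 -0.    1.36 -1.53]
```

Request:
step_arm(moves=[[[0,0,0.02,0,-0.005,0.0015,1],[0,0,0.04,0,-0.005,0.003,1],[0,0,0.06,0,-0.005,0.005,1],[0,0,0.08,0,-0.005,0.007,1],[0,0,0.1,0,-0.005,0.008,1],[0,0,0.12,0,-0.005,0.01,1],[0,0,0.12,0,-0.005,0.01,1]]])

```text
time: 11.15
ee_pos: [0.5328, 0.0219, 0.1446]
eef_rot: [0.002, 0.233, 0.972, 0.0]
wrist_force: [-0.1, -2.1, 5.5]
grip_width: 0.0194
gripper_force: 26.3
```

Run:
```python
from h import *
brief()
```

```text
t 11.15 p [0.5328 0.0219 0.1446] xyaw 153.0 z [ 0.004 -0.    -1.   ] F [-0.1 -2.1  5.5] T [-0.45 -0.26 -0.1 ] w 0.0194 gf 26.3 q [-0.06  0.    1.78  0.    1.35 -1.16]
```

Request:
step_arm(moves=[[[0,0,0.015,0,0,0.0015,1],[0,0,0.03,0,0,0.003,1],[0,0,0.045,0,0,0.005,1],[0,0,0.06,0,0,0.006,1],[0,0,0.07,0,0,0.007,1],[0,0,0.07,0,0,0.007,1]]])

```text
time: 11.75
ee_pos: [0.5325, 0.0215, 0.1428]
eef_rot: [0.002, 0.338, 0.941, 0.0]
wrist_force: [-0.9, -3.1, 6.0]
grip_width: 0.0194
gripper_force: 26.4
```

Run:
```python
from h import *
brief()
```

```text
t 11.75 p [0.5325 0.0215 0.1428] xyaw 140.5 z [ 0.003 -0.001 -1.   ] F [-0.9 -3.1  6. ] T [-0.64  0.05 -0.03] w 0.0194 gf 26.4 q [-0.06  0.01  1.78 -0.    1.35 -0.94]
```

Request:
step_arm(moves=[[[0,0,0.012,0,0,0.001,1],[0,0,0.024,0,0,0.002,1],[0,0,0.036,0,0,0.003,1],[0,0,0.036,0,0,0.003,1]]])

```text
time: 12.15
ee_pos: [0.5326, 0.0215, 0.1423]
eef_rot: [0.002, 0.391, 0.921, 0.0]
wrist_force: [-1.6, -2.6, 7.5]
grip_width: 0.0196
gripper_force: 26.7
```

Run:
```python
from h import *
brief()
```

```text
t 12.15 p [0.5326 0.0215 0.1423] xyaw 134.0 z [ 0.004 -0.001 -1.   ] F [-1.6 -2.6  7.5] T [-0.78  0.13  0.06] w 0.0196 gf 26.7 q [-0.06  0.01  1.78 -0.    1.35 -0.82]
```

Request:
step_arm(moves=[[[0,0,0.01,0,0,0,1],[0,0,0.02,0,0,0,1],[0,0,0.028,0,0,0,1],[0,0,0.028,0,0,0,1]]])

```text
time: 12.55
ee_pos: [0.5326, 0.0217, 0.1423]
eef_rot: [0.002, 0.43, 0.903, 0.0]
wrist_force: [-1.7, -2.5, 7.2]
grip_width: 0.0193
gripper_force: 27.0
```

Run:
```python
from h import *
brief()
```

```text
t 12.55 p [0.5326 0.0217 0.1423] xyaw 129.0 z [ 0.003 -0.001 -1.   ] F [-1.7 -2.5  7.2] T [-0.65  0.22  0.34] w 0.0193 gf 27.0 q [-0.06  0.01  1.78 -0.    1.35 -0.74]
```

Request:
step_arm(moves=[[[0,0,0,0,0,0,0.4],[0,0,0,0,0,0,0.4],[0,0,0,0,0,0,0.4],[0,0,0,0,0,-0.06,0.4],[0,0,0,0,0,-0.18,0.4],[0,0,0,0,0,-0.3,0.4],[0,0,0,0,0,-0.36,0.4],[0,0,0,0,0,-0.36,0.4]]])

```text
time: 13.35
ee_pos: [0.5329, 0.0219, 0.2342]
eef_rot: [0.003, 0.429, 0.903, 0.001]
wrist_force: [0.4, 0.3, -0.0]
grip_width: 0.0513
gripper_force: 0.0
```

Run:
```python
from h import *
brief();rel([.3926,.2063,.2],down(112.5));rel([.3926,.2063,.034],down(112.5),([.3926,.2063,.2],down(112.5)))
```

```text
t 13.35 p [0.5329 0.0219 0.2342] xyaw 129.1 z [ 0.006 -0.    -1.   ] F [ 0.4  0.3 -0. ] T [0.01 0.02 0.02] w 0.0513 gf 0.0 q [-0.06 -0.06  1.68  0.    1.52 -0.74]
turn [0.0015 0.001  0.0924] shift [0.9269 0.0296 0.1332]
turn [0. 0. 0.] shift [0.    0.    0.664]
```

Request:
step_arm(moves=[[[0,0,0.02,0.18,0.006,0,0.4],[0,0,0.04,0.36,0.012,0,0.4],[0,0,0.06,0.54,0.018,0.03,0.4],[0,0,0.08,0.72,0.024,0.07,0.4],[0,0,0.092,0.927,0.03,0.133,0.4],[0.0015,0.001,0.092,0.927,0.03,0.133,0.4],[0.0015,0.001,0.092,0.927,0.03,0.133,0.4],[0.0015,0.001,0.092,0.927,0.03,0.133,0.4]]])

```text
time: 14.15
ee_pos: [0.3911, 0.2058, 0.197]
eef_rot: [-0.002, 0.555, 0.832, -0.002]
wrist_force: [-0.1, 0.1, -0.4]
grip_width: 0.0514
gripper_force: 0.0
```

Run:
```python
from h import *
brief();rel([.3926,.2063,.034],down(112.5))
for n in('top','scene'):
    p,d=shot(n);P=cloud(n,d);X,Y,Z=P[...,0],P[...,1],P[...,2]
    r=np.hypot(X-.5325,Y-.023)
    m=(r<.044)&(Z<.155)&(Z>.11);print(n,m.sum(),np.median(Z[m]),'bar',np.median(Z[(r<.025)&(Z>.155)&(Z<.18)]))
    m=(np.hypot(X-.3926,Y-.2063)<.042)&(Z>.015)&(Z<.045);print(' B top',m.sum(),np.median(Z[m]) if m.sum() else '')
```

```text
t 14.15 p [0.3911 0.2058 0.197 ] xyaw 112.6 z [-0.006 -0.    -1.   ] F [-0.1  0.1 -0.4] T [-0.    0.04  0.03] w 0.0514 gf 0.0 q [ 0.37 -0.29  1.95  0.    1.49 -0.03]
turn [-0.0018 -0.0006  0.0005] shift [-0.0016  0.0103  0.6519]
top 540 0.13558557368433366 bar 0.16425824233665065
 B top 311 0.029137086837353943
scene 12 0.13947222085526023 bar 0.16801531639773937
 B top 302 0.031901840239490054
```

Lid 1 is home: its top is at 0.136, so its origin is about 0.106. Now lid 2.

Request:
step_arm(moves=[[[-0.0018,0,0,0,0.008,0.2,0.4],[-0.0018,0,0,0,0.008,0.4,0.4],[-0.0018,0,0,0,0.008,0.54,0.4],[-0.0018,0,0,0,0.008,0.62,0.4],[-0.0018,0,0,0,0.008,0.65,0.4],[-0.0018,0,0,0,0.008,0.65,1],[-0.0018,0,0,0,0.008,0.65,1],[-0.0018,0,0,0,0.008,0.65,1],[-0.0018,0,0,0,0.008,0.65,1],[-0.0018,0,0,0,0.008,0.65,1]]])

```text
time: 15.25
ee_pos: [0.3932, 0.2076, 0.0366]
eef_rot: [0.0, 0.555, 0.832, 0.002]
wrist_force: [2.1, -1.7, 6.6]
grip_width: 0.0193
gripper_force: 26.8
```

Run:
```python
from h import *
brief();o,p,r=pose();rel([p[0],p[1],.2],r);rel([.5403,.158,.2],down(112.5),([p[0],p[1],.2],down(112.5)))
```

```text
t 15.25 p [0.3932 0.2076 0.0366] xyaw 112.6 z [ 0.003  0.003 -1.   ] F [ 2.1 -1.7  6.6] T [-0.4 -0.   0. ] w 0.0193 gf 26.8 q [ 0.37 -0.11  2.1   0.    1.14 -0.03]
turn [0. 0. 0.] shift [ 0.0012  0.0026 -0.6538]
turn [0. 0. 0.] shift [-0.4084  0.4675  0.    ]
```

Request:
step_arm(moves=[[[0,0,0,0,0,-0.06,1],[0,0,0,0,0,-0.16,1],[0,0,0,0,0,-0.3,1],[0,0,0,0,0,-0.44,1],[0,0,0,0,0,-0.58,1],[0,0,0,0,0,-0.66,1],[0,0,0,0,0,-0.66,1]]])

```text
time: 15.95
ee_pos: [0.3935, 0.2077, 0.2036]
eef_rot: [0.001, 0.555, 0.832, 0.004]
wrist_force: [1.2, 0.4, -2.3]
grip_width: 0.02
gripper_force: 25.7
```

Request:
step_arm(moves=[[[0,0,0,-0.08,0.09,0,1],[0,0,0,-0.16,0.18,0,1],[0,0,0,-0.24,0.27,0,1],[0,0,0,-0.32,0.37,0,1],[0,0,0,-0.408,0.468,0,1],[0,0,0,-0.408,0.468,0,1],[0,0,0,-0.408,0.468,0,1],[0,0,0,-0.408,0.468,0,1]]])

```text
time: 16.75
ee_pos: [0.5376, 0.1577, 0.1982]
eef_rot: [-0.002, 0.555, 0.832, 0.0]
wrist_force: [0.6, 0.6, -1.5]
grip_width: 0.0194
gripper_force: 25.8
```

Run:
```python
from h import *
brief();rel([.5403,.158,.162],down(112.5))
```

```text
t 16.75 p [0.5376 0.1577 0.1982] xyaw 112.6 z [-0.003  0.002 -1.   ] F [ 0.6  0.6 -1.5] T [ 0.01 -0.02  0.04] w 0.0194 gf 25.8 q [ 0.19  0.04  1.64  0.    1.46 -0.2 ]
turn [-0.0006 -0.001   0.0005] shift [-0.0035  0.0106  0.1449]
```

Request:
step_arm(moves=[[[0,0,0,-0.003,0.008,0.05,1],[0,0,0,-0.003,0.008,0.08,1],[0,0,0,-0.003,0.008,0.1,1],[0,0,0,-0.003,0.008,0.115,1],[0,0,0,-0.003,0.008,0.125,1],[0,0,0,-0.003,0.008,0.132,1],[0,0,0,-0.003,0.008,0.139,1],[0,0,0,-0.003,0.008,0.145,1],[0,0,0,-0.003,0.008,0.15,1],[0,0,0,-0.003,0.008,0.15,1]]])

```text
time: 17.75
ee_pos: [0.5408, 0.1577, 0.1621]
eef_rot: [-0.001, 0.555, 0.832, 0.001]
wrist_force: [-0.8, 0.1, -2.4]
grip_width: 0.0197
gripper_force: 25.9
```

Run:
```python
from h import *
brief()
```

```text
t 17.75 p [0.5408 0.1577 0.1621] xyaw 112.6 z [-0.001  0.002 -1.   ] F [-0.8  0.1 -2.4] T [-0.05  0.15 -0.01] w 0.0197 gf 25.9 q [ 0.19  0.07  1.68  0.    1.39 -0.2 ]
```

Request:
step_arm(moves=[[[0,0,0,0,0,0.004,1],[0,0,0,0,0,0.008,1],[0,0,0,0,0,0.012,1],[0,0,0,0,0,0.012,1],[0,0,0,0,0,0.012,1]]])

```text
time: 18.25
ee_pos: [0.541, 0.1577, 0.1603]
eef_rot: [-0.001, 0.555, 0.832, 0.001]
wrist_force: [-5.1, -1.1, 7.1]
grip_width: 0.019
gripper_force: 27.1
```

Run:
```python
from h import *
brief()
```

```text
t 18.25 p [0.541  0.1577 0.1603] xyaw 112.6 z [-0.     0.002 -1.   ] F [-5.1 -1.1  7.1] T [-0.23  1.19  0.03] w 0.019 gf 27.1 q [ 0.19  0.08  1.68  0.    1.39 -0.2 ]
```

Request:
step_arm(moves=[[[0,0,-0.02,0,0,0.002,1],[0,0,-0.04,0,0,0.004,1],[0,0,-0.06,0,0,0.004,1],[0,0,-0.08,0,0,0.004,1],[0,0,-0.1,0,0,0.004,1],[0,0,-0.12,0,0,0.004,1],[0,0,-0.14,0,0,0.004,1],[0,0,-0.16,0,0,0.004,1],[0,0,-0.16,0,0,0.004,1]]])

```text
time: 19.15
ee_pos: [0.5403, 0.1573, 0.1575]
eef_rot: [-0.002, 0.332, 0.943, 0.001]
wrist_force: [-3.6, -0.9, -3.1]
grip_width: 0.0198
gripper_force: 105.2
```

Run:
```python
from h import *
brief()
```

```text
t 19.15 p [0.5403 0.1573 0.1575] xyaw 141.2 z [-0.003  0.003 -1.   ] F [-3.6 -0.9 -3.1] T [ 0.    1.06 -3.48] w 0.0198 gf 105.2 q [ 0.19  0.08  1.68  0.    1.39 -0.7 ]
```

The lid dropped early and is pressing on the back stop (torque 3.5 N m). I'll unload it at once.

Request:
step_arm(moves=[[[0,0,0.03,0,0,0,1],[0,0,0.06,0,0,0,1],[0,0,0.06,0,0,0,1]]])

```text
time: 19.45
ee_pos: [0.5411, 0.1577, 0.1581]
eef_rot: [-0.001, 0.419, 0.908, 0.001]
wrist_force: [-1.2, -2.0, -2.3]
grip_width: 0.0194
gripper_force: 32.8
```

Run:
```python
from h import *
brief()
```

```text
t 19.45 p [0.5411 0.1577 0.1581] xyaw 130.5 z [-0.     0.002 -1.   ] F [-1.2 -2.  -2.3] T [-0.31  0.27 -0.09] w 0.0194 gf 32.8 q [ 0.19  0.08  1.68  0.    1.38 -0.52]
```

Request:
step_arm(moves=[[[0,0,0,0,0,0.008,1],[0,0,0,0,0,0.016,1],[0,0,0,0,0,0.024,1],[0,0,0,0,0,0.024,1],[0,0,0,0,0,0.024,1]]])

```text
time: 19.95
ee_pos: [0.541, 0.1576, 0.152]
eef_rot: [-0.001, 0.418, 0.908, 0.001]
wrist_force: [-1.2, -2.1, -3.0]
grip_width: 0.0196
gripper_force: 32.7
```

Run:
```python
from h import *
brief()
```

```text
t 19.95 p [0.541  0.1576 0.152 ] xyaw 130.6 z [-0.001  0.002 -1.   ] F [-1.2 -2.1 -3. ] T [-0.55  0.14 -0.08] w 0.0196 gf 32.7 q [ 0.19  0.08  1.69  0.    1.37 -0.52]
```

Request:
step_arm(moves=[[[0,0,0,0,0,0.006,1],[0,0,0,0,0,0.012,1],[0,0,0,0,0,0.018,1],[0,0,0,0,0,0.018,1],[0,0,0,0,0,0.018,1]]])

```text
time: 20.45
ee_pos: [0.541, 0.1581, 0.1499]
eef_rot: [-0.0, 0.418, 0.908, 0.001]
wrist_force: [-11.0, -2.6, 14.2]
grip_width: 0.0197
gripper_force: 36.1
```

Run:
```python
from h import *
brief()
```

```text
t 20.45 p [0.541  0.1581 0.1499] xyaw 130.6 z [ 0.     0.003 -1.   ] F [-11.   -2.6  14.2] T [-0.89  1.81 -0.18] w 0.0197 gf 36.1 q [ 0.19  0.08  1.69  0.    1.37 -0.52]
```

Request:
step_arm(moves=[[[0,0,0.02,0.004,-0.005,0,1],[0,0,0.04,0.004,-0.005,0.001,1],[0,0,0.06,0.004,-0.005,0.003,1],[0,0,0.08,0.004,-0.005,0.005,1],[0,0,0.1,0.004,-0.005,0.006,1],[0,0,0.12,0.004,-0.005,0.008,1],[0,0,0.14,0.004,-0.005,0.01,1],[0,0,0.14,0.004,-0.005,0.01,1]]])

```text
time: 21.25
ee_pos: [0.5409, 0.1579, 0.1484]
eef_rot: [0.001, 0.607, 0.795, 0.002]
wrist_force: [-4.9, -4.1, 15.3]
grip_width: 0.0195
gripper_force: 29.0
```

Run:
```python
from h import *
brief()
```

```text
t 21.25 p [0.5409 0.1579 0.1484] xyaw 105.3 z [ 0.004  0.003 -1.   ] F [-4.9 -4.1 15.3] T [-0.88  1.22 -0.13] w 0.0195 gf 29.0 q [ 0.19  0.08  1.69  0.    1.36 -0.08]
```

Threading well: origin is at about 0.112 after 25°. Continuing.

Request:
step_arm(moves=[[[0,0,0.02,0,0,0.001,1],[0,0,0.04,0,0,0.002,1],[0,0,0.06,0,0,0.004,1],[0,0,0.08,0,0,0.006,1],[0,0,0.1,0,0,0.008,1],[0,0,0.1,0,0,0.008,1]]])

```text
time: 21.85
ee_pos: [0.5412, 0.1584, 0.1459]
eef_rot: [0.0, 0.724, 0.69, 0.003]
wrist_force: [-1.4, -0.6, 10.1]
grip_width: 0.0195
gripper_force: 28.0
```

Run:
```python
from h import *
brief()
```

```text
t 21.85 p [0.5412 0.1584 0.1459] xyaw 87.3 z [ 0.004  0.004 -1.   ] F [-1.4 -0.6 10.1] T [-0.28  0.43 -0.25] w 0.0195 gf 28.0 q [0.19 0.08 1.7  0.   1.36 0.24]
```

Request:
step_arm(moves=[[[0,0,0.015,0,0,0.001,1],[0,0,0.03,0,0,0.003,1],[0,0,0.045,0,0,0.005,1],[0,0,0.06,0,0,0.006,1],[0,0,0.067,0,0,0.007,1],[0,0,0.067,0,0,0.007,1]]])

```text
time: 22.45
ee_pos: [0.5418, 0.1585, 0.1444]
eef_rot: [0.0, 0.792, 0.611, 0.003]
wrist_force: [0.1, 0.1, 10.7]
grip_width: 0.0195
gripper_force: 27.8
```

Run:
```python
from h import *
brief()
```

```text
t 22.45 p [0.5418 0.1585 0.1444] xyaw 75.3 z [ 0.006  0.004 -1.   ] F [ 0.1  0.1 10.7] T [-0.3  -0.01  0.02] w 0.0195 gf 27.8 q [0.19 0.09 1.7  0.   1.35 0.45]
```

Request:
step_arm(moves=[[[0,0,0.01,0,0,0.001,1],[0,0,0.02,0,0,0.001,1],[0,0,0.03,0,0,0.002,1],[0,0,0.03,0,0,0.002,1]]])

```text
time: 22.85
ee_pos: [0.5418, 0.1584, 0.1436]
eef_rot: [0.0, 0.82, 0.573, 0.003]
wrist_force: [1.4, -1.1, 7.7]
grip_width: 0.0193
gripper_force: 27.5
```

Run:
```python
from h import *
brief()
```

```text
t 22.85 p [0.5418 0.1584 0.1436] xyaw 69.9 z [ 0.006  0.004 -1.   ] F [ 1.4 -1.1  7.7] T [-0.44 -0.19 -0.04] w 0.0193 gf 27.5 q [0.19 0.09 1.7  0.   1.35 0.54]
```

Request:
step_arm(moves=[[[0,0,0.01,0,0,0.001,1],[0,0,0.02,0,0,0.001,1],[0,0,0.025,0,0,0.001,1],[0,0,0.025,0,0,0.001,1]]])

```text
time: 23.25
ee_pos: [0.5416, 0.1584, 0.143]
eef_rot: [-0.0, 0.841, 0.54, 0.003]
wrist_force: [1.5, 0.4, 5.0]
grip_width: 0.0195
gripper_force: 27.2
```

Run:
```python
from h import *
brief()
```

```text
t 23.25 p [0.5416 0.1584 0.143 ] xyaw 65.4 z [ 0.005  0.004 -1.   ] F [1.5 0.4 5. ] T [-0.34 -0.29  0.06] w 0.0195 gf 27.2 q [0.19 0.09 1.7  0.   1.35 0.62]
```

Request:
step_arm(moves=[[[0,0,0.01,0,0,0.001,1],[0,0,0.02,0,0,0.002,1],[0,0,0.025,0,0,0.002,1],[0,0,0.025,0,0,0.002,1]]])

```text
time: 23.65
ee_pos: [0.5414, 0.1586, 0.1427]
eef_rot: [-0.001, 0.862, 0.507, 0.003]
wrist_force: [-0.5, -0.1, 8.5]
grip_width: 0.0194
gripper_force: 27.6
```

Run:
```python
from h import *
brief()
```

```text
t 23.65 p [0.5414 0.1586 0.1427] xyaw 60.9 z [ 0.005  0.004 -1.   ] F [-0.5 -0.1  8.5] T [-0.09  0.07  0.03] w 0.0194 gf 27.6 q [0.19 0.09 1.7  0.   1.35 0.7 ]
```

Request:
step_arm(moves=[[[0,0,0.01,0,0,0,1],[0,0,0.018,0,0,0,1],[0,0,0.018,0,0,0,1]]])

```text
time: 23.95
ee_pos: [0.5415, 0.1587, 0.1428]
eef_rot: [-0.001, 0.876, 0.482, 0.003]
wrist_force: [-0.9, 0.2, 7.7]
grip_width: 0.0194
gripper_force: 27.5
```

Run:
```python
from h import *
brief()
```

```text
t 23.95 p [0.5415 0.1587 0.1428] xyaw 57.6 z [ 0.005  0.004 -1.   ] F [-0.9  0.2  7.7] T [ 0.06 -0.05 -0.1 ] w 0.0194 gf 27.5 q [0.19 0.09 1.7  0.   1.35 0.76]
```

Request:
step_arm(moves=[[[0,0,0,0,0,0,0.4],[0,0,0,0,0,0,0.4],[0,0,0,0,0,0,0.4],[0,0,0,0,0,-0.06,0.4],[0,0,0,0,0,-0.18,0.4],[0,0,0,0,0,-0.3,0.4],[0,0,0,0,0,-0.36,0.4],[0,0,0,0,0,-0.36,0.4]]])

```text
time: 24.75
ee_pos: [0.5412, 0.1578, 0.2339]
eef_rot: [-0.0, 0.876, 0.482, 0.003]
wrist_force: [0.1, 0.3, -0.1]
grip_width: 0.0509
gripper_force: 0.0
```

Run:
```python
from h import *
brief();rel([.45,.03,.22],down(30))
rel([.417,-.13,.22],down(0),([.45,.03,.22],down(30)))
```

```text
t 24.75 p [0.5412 0.1578 0.2339] xyaw 57.7 z [ 0.005  0.004 -1.   ] F [ 0.1  0.3 -0.1] T [-0.03  0.02 -0.02] w 0.0509 gf 0.0 q [0.19 0.03 1.59 0.   1.52 0.76]
turn [ 0.0004 -0.002   0.1537] shift [-0.6275 -0.0349  0.0517]
turn [0.     0.     0.1667] shift [-0.4343  0.4883  0.    ]
```

Request:
step_arm(moves=[[[0,0,0.03,-0.13,-0.007,0,0.4],[0,0,0.06,-0.26,-0.014,0.01,0.4],[0,0,0.09,-0.39,-0.02,0.02,0.4],[0,0,0.12,-0.52,-0.03,0.04,0.4],[0,-0.002,0.154,-0.6275,-0.035,0.052,0.4],[0,-0.002,0.154,-0.6275,-0.035,0.052,0.4]]])

```text
time: 25.35
ee_pos: [0.4458, 0.0278, 0.2147]
eef_rot: [0.0, 0.967, 0.256, -0.005]
wrist_force: [-0.3, 1.4, -0.2]
grip_width: 0.0511
gripper_force: 0.0
```

Request:
step_arm(moves=[[[0,0,0.04,-0.11,0.12,0,0.2],[0,0,0.08,-0.22,0.24,0,0.2],[0,0,0.12,-0.33,0.36,0,0.2],[0,0,0.167,-0.434,0.488,0,0.2],[0,0,0.167,-0.434,0.488,0,0.2],[0,0,0.167,-0.434,0.488,0,0.2]]])

```text
time: 25.95
ee_pos: [0.4148, -0.1304, 0.2164]
eef_rot: [0.0, 1.0, -0.001, -0.003]
wrist_force: [0.4, 0.2, -0.4]
grip_width: 0.0682
gripper_force: 0.0
```

```bash
cat >> h.py <<'E'
def tins(p,d):
    P=cloud('top',d);X,Y,Z=P[...,0],P[...,1],P[...,2];u=p.astype(int)
    m=(u[...,2]-u[...,0]>=4)&(u.min(-1)>150)&(X>.3)&(X<.5)&(Y<.06)&(Y>-.5)
    m=cv2.morphologyEx(m.astype(np.uint8),cv2.MORPH_OPEN,np.ones((3,3)))
    for b in blobs('top',m,120,900):
        ct=max(cv2.findContours(b.astype(np.uint8),0,1)[0],key=len)
        z=.022 if np.median(Y[b])<-.34 else .016
        w=plane('top',ct[:,0],z)[:,:2];c,s,a=cv2.minAreaRect((w*1000).astype(np.float32))
        q=cv2.boxPoints((c,s,a));L=max([q[1]-q[0],q[2]-q[1]],key=np.linalg.norm)
        print('tin',np.round(c,1),np.round(s,1),'yaw',((np.degrees(np.arctan2(L[1],L[0]))+90)%180-90).round(1),b.sum())
E
python3 - <<'E'
from h import *
brief()
p,d=shot('top','top2');tins(p,d)
P=cloud('top',d);X,Y,Z=P[...,0],P[...,1],P[...,2]
for c in((.5325,.0225),(.5413,.158)):
    r=np.hypot(X-c[0],Y-c[1]);m=(r<.044)&(Z<.155)&(Z>.11);print(m.sum(),np.median(Z[m]),'bar',np.median(Z[(r<.025)&(Z>.155)&(Z<.18)]))
E
```

```text
t 25.95 p [ 0.4148 -0.1304  0.2164] xyaw -0.1 z [-0.006 -0.001 -1.   ] F [ 0.4  0.2 -0.4] T [ 0.03 -0.01  0.01] w 0.0682 gf 0.0 q [-0.42 -0.32  1.94 -0.    1.53  1.15]
tin [ 424.5 -407.4] [133.4 172.1] yaw -89.8 840
tin [416.9 -48.4] [108.3  38.3] yaw 0.1 419
539 0.13545522778121333 bar 0.16481918077161573
550 0.13580589991003855 bar 0.16491410762495895
```

View pics/top2.png

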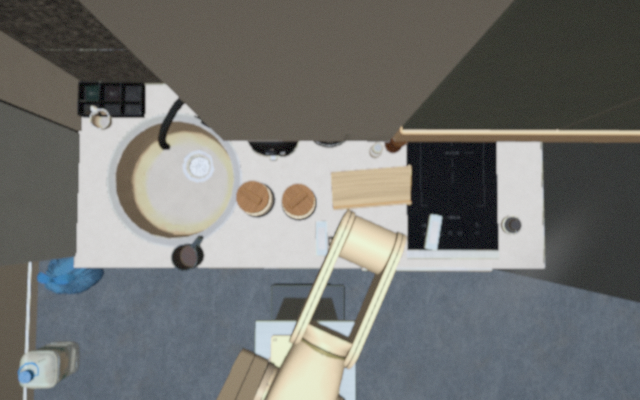

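Both lids sit at the same home height (tops at about 0.1355); they're visible at (254,198) and (298,202). Tin A at (321,238) is unmoved, and the arm hides the middle tin. I'll grip tin A.

```bash
cat >> h.py <<'E'
psi=np.radians(4.7);cb,sb=np.cos(np.pi/6),.5
XB=np.array([cb*np.cos(psi),cb*np.sin(psi),sb]);YB=np.array([-np.sin(psi),np.cos(psi),0]);ZB=np.cross(XB,YB)
OB=np.array([.530,-.209,.0205]);RB=R.from_matrix(np.c_[XB,-YB,-ZB])
def bed(x,y,z): return OB+XB*x+YB*y+ZB*z
def inbed():
    o,p,r=pose();q=p-OB;print('bed xyz',np.array([q@XB,q@YB,q@ZB]).round(4),'F bed',np.round([o['wrist_force']@v for v in(XB,YB,ZB)],1))
E
python3 - <<'E'
from h import *
rel([.417,-.0485,.1],down(0));rel([.417,-.0485,.003],down(0))
rel(bed(.067,.093,.08),RB,([.417,-.0485,.15],down(0)))
E
```

```text
turn [ 0.0002  0.0019 -0.    ] shift [ 0.0106 -0.3248  0.466 ]
turn [ 0.0002  0.0019 -0.    ] shift [ 0.0129 -0.325   0.854 ]
turn [ 0.0068  0.1666 -0.0255] shift [0.4934 0.2653 0.1069]
```

Request:
step_arm(moves=[[[0,0.001,0,0.01,-0.16,0,0.2],[0,0.001,0,0.01,-0.325,0.15,0.2],[0,0.001,0,0.01,-0.325,0.3,0.2],[0,0.001,0,0.01,-0.325,0.466,0.2],[0,0.001,0,0.01,-0.325,0.466,0.2]]])

```text
time: 26.5
ee_pos: [0.4125, -0.046, 0.0948]
eef_rot: [-0.001, 1.0, 0.002, -0.006]
wrist_force: [0.2, 0.1, -0.4]
grip_width: 0.0684
gripper_force: 0.0
```

Run:
```python
from h import *
brief();rel([.417,-.0485,.003],down(0))
```

```text
t 26.5 p [ 0.4125 -0.046   0.0948] xyaw 0.2 z [-0.012  0.001 -1.   ] F [ 0.2  0.1 -0.4] T [ 0.02 -0.02 -0.  ] w 0.0684 gf 0.0 q [-0.23 -0.27  2.12 -0.    1.3   1.33]
turn [-0.0004  0.0039  0.001 ] shift [0.0225 0.0103 0.367 ]
```

Request:
step_arm(moves=[[[0,0.002,0,0.014,0.008,0.15,0.2],[0,0.002,0,0.014,0.008,0.28,0.2],[0,0.002,0,0.014,0.008,0.35,0.2],[0,0.002,0,0.014,0.008,0.367,0.2],[0,0.002,0,0.014,0.008,0.367,1],[0,0.002,0,0.014,0.008,0.367,1],[0,0.002,0,0.014,0.008,0.367,1],[0,0.002,0,0.014,0.008,0.367,1],[0,0.002,0,0.014,0.008,0.367,1]]], squeeze=35)

```text
time: 27.4
ee_pos: [0.4224, -0.0517, 0.0112]
eef_rot: [0.001, 1.0, -0.001, 0.004]
wrist_force: [-1.3, 1.1, 6.6]
grip_width: 0.035
gripper_force: 36.0
```

Run:
```python
from h import *
brief()
```

```text
t 27.4 p [ 0.4224 -0.0517  0.0112] xyaw -0.1 z [ 0.008 -0.002 -1.   ] F [-1.3  1.1  6.6] T [0.22 0.2  0.05] w 0.035 gf 36.0 q [-0.24 -0.12  2.17 -0.    1.09  1.33]
```

Request:
step_arm(moves=[[[0,0,0,0,0,0,0.3],[0,0,0,0,0,0,0.3],[0,0,0,0,0,0,0.3],[0,0,0,0,0,0,0.3]]])

```text
time: 27.8
ee_pos: [0.4204, -0.0514, 0.009]
eef_rot: [0.001, 1.0, -0.001, 0.002]
wrist_force: [-0.3, -0.6, 0.3]
grip_width: 0.0601
gripper_force: 0.0
```

Run:
```python
from h import *
brief();rel([.417,-.0485,.003],down(0))
```

```text
t 27.8 p [ 0.4204 -0.0514  0.009 ] xyaw -0.1 z [ 0.005 -0.002 -1.   ] F [-0.3 -0.6  0.3] T [-0.   -0.06  0.02] w 0.0601 gf 0.0 q [-0.24 -0.12  2.17 -0.    1.08  1.33]
turn [ 0.0006 -0.0014 -0.0006] shift [-0.0139 -0.0116  0.0241]
```

Request:
step_arm(moves=[[[0,-0.001,0,-0.014,0,0.015,0.3],[0,-0.001,0,-0.014,0,0.028,0.3],[0,-0.001,0,-0.014,0,0.028,0.3],[0,-0.001,0,-0.014,0,0.028,1],[0,-0.001,0,-0.014,0,0.028,1],[0,-0.001,0,-0.014,0,0.028,1],[0,-0.001,0,-0.014,0,0.028,1],[0,-0.001,0,-0.014,0,0.028,1]]])

```text
time: 28.6
ee_pos: [0.4172, -0.0515, 0.0021]
eef_rot: [0.001, 1.0, -0.001, 0.001]
wrist_force: [-0.1, 0.3, 0.1]
grip_width: 0.0353
gripper_force: 35.6
```

Request:
step_arm(moves=[[[0,0,0,0,0,-0.05,1],[0,0,0,0,0,-0.15,1],[0,0,0,0,0,-0.3,1],[0,0,0,0,0,-0.45,1],[0,0,0,0,0,-0.6,1],[0,0,0,0,0,-0.6,1],[0,0,0,0,0,-0.6,1]]])

```text
time: 29.3
ee_pos: [0.4175, -0.0512, 0.1534]
eef_rot: [0.001, 1.0, -0.001, 0.002]
wrist_force: [0.3, 0.0, -2.6]
grip_width: 0.0354
gripper_force: 35.5
```

Run:
```python
from h import *
brief();rel(bed(.067,.093,.08),RB);rel(bed(.067,.093,.02),RB,(bed(.067,.093,.08),RB))
```

```text
t 29.3 p [ 0.4175 -0.0512  0.1534] xyaw -0.1 z [ 0.004 -0.002 -1.   ] F [ 0.3  0.  -2.6] T [ 0.04 -0.06 -0.05] w 0.0354 gf 35.5 q [-0.24 -0.33  2.06 -0.    1.41  1.33]
turn [ 0.0078  0.1653 -0.0259] shift [0.4913 0.2532 0.1233]
turn [0. 0. 0.] shift [ 0.   -0.    0.24]
```

Request:
step_arm(moves=[[[0,0.03,0,0.1,0.06,0,1],[0.002,0.07,-0.01,0.2,0.12,0,1],[0.004,0.11,-0.015,0.3,0.18,0.04,1],[0.006,0.15,-0.02,0.4,0.253,0.09,1],[0.008,0.165,-0.026,0.491,0.253,0.123,1],[0.008,0.165,-0.026,0.491,0.253,0.123,1],[0.008,0.165,-0.026,0.491,0.253,0.123,1],[0.008,0.165,-0.026,0.491,0.253,0.123,1]]])

```text
time: 30.1
ee_pos: [0.539, -0.1142, 0.1213]
eef_rot: [-0.012, 0.966, 0.04, 0.256]
wrist_force: [0.2, -0.1, -1.1]
grip_width: 0.036
gripper_force: 35.7
```

Run:
```python
from h import *
brief();inbed();rel(bed(.065,.093,.015),RB)
p,d=shot('scene','bed1');cv2.imwrite('pics/bed1.png',cv2.resize(p[120:270,250:450],None,fx=4,fy=4,interpolation=2)[:,:,::-1])
```

```text
t 30.1 p [ 0.539  -0.1142  0.1213] xyaw 4.7 z [ 0.494  0.043 -0.869] F [ 0.2 -0.1 -1.1] T [-0.04  0.41  0.01] w 0.036 gf 35.7 q [-0.48 -0.36  2.24  0.36  0.85  0.82]
bed xyz [0.0649 0.0938 0.0789] F bed [-0.4 -0.1 -1.1]
turn [-0.0007  0.0017 -0.    ] shift [0.0019 0.0037 0.2557]
```

View pics/bed1.png

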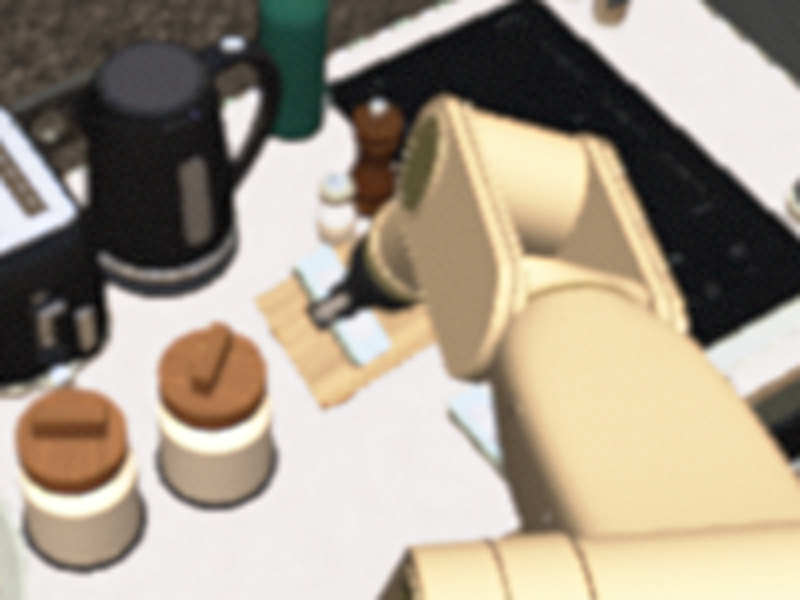

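The tin is over the bed's left slot and aligned, both lids sit square, and the salt shaker and mill are clear. Lowering along the normal now.

Request:
step_arm(moves=[[[0,0.0015,0,0.002,0.004,0.08,1],[0,0.0015,0,0.002,0.004,0.16,1],[0,0.0015,0,0.002,0.004,0.22,1],[0,0.0015,0,0.002,0.004,0.25,1],[0,0.0015,0,0.002,0.004,0.27,1],[0,0.0015,0,0.002,0.004,0.285,1],[0,0.0015,0,0.002,0.004,0.285,1]]])

```text
time: 30.85
ee_pos: [0.5754, -0.1126, 0.0602]
eef_rot: [-0.011, 0.965, 0.04, 0.259]
wrist_force: [-0.2, -0.1, -2.4]
grip_width: 0.0355
gripper_force: 35.7
```

Run:
```python
from h import *
brief();inbed();rel(bed(.065,.093,.002),RB)
```

```text
t 30.85 p [ 0.5754 -0.1126  0.0602] xyaw 4.7 z [ 0.499  0.043 -0.865] F [-0.2 -0.1 -2.4] T [-0.02  0.32 -0.01] w 0.0355 gf 35.7 q [-0.44 -0.15  2.19  0.41  0.67  0.78]
bed xyz [0.0659 0.0924 0.0078] F bed [-1.4 -0.1 -1.9]
turn [-0.0005 -0.0004  0.    ] shift [-0.0036 -0.0025  0.0231]
```

Now the last few mm until contact, at about 0.002.

Request:
step_arm(moves=[[[0,0,0,0,0,0.008,1],[0,0,0,0,0,0.016,1],[0,0,0,0,0,0.022,1],[0,0,0,0,0,0.028,1],[0,0,0,0,0,0.028,1]]])

```text
time: 31.35
ee_pos: [0.579, -0.1125, 0.0559]
eef_rot: [-0.011, 0.965, 0.041, 0.259]
wrist_force: [-30.6, 2.3, 29.8]
grip_width: 0.0353
gripper_force: 42.4
```

Run:
```python
from h import *
brief();inbed()
```

```text
t 31.35 p [ 0.579  -0.1125  0.0559] xyaw 4.8 z [ 0.5    0.043 -0.865] F [-30.6   2.3  29.8] T [0.62 1.99 0.83] w 0.0353 gf 42.4 q [-0.44 -0.13  2.18  0.42  0.66  0.77]
bed xyz [0.0668 0.0922 0.0023] F bed [-11.3   4.8  41. ]
```

Request:
step_arm(moves=[[[0,0,0,0,0,-0.01,1],[0,0,0,-0.01,0,-0.01,1],[0,0,0,-0.02,0,-0.01,1],[0,0,0,-0.03,0,-0.01,1],[0,0,0,-0.036,0,-0.01,1],[0,0,0,-0.042,0,-0.01,1],[0,0,0,-0.042,0,-0.01,1]]])

```text
time: 32.05
ee_pos: [0.5686, -0.1131, 0.051]
eef_rot: [-0.011, 0.965, 0.04, 0.259]
wrist_force: [2.2, 1.1, -1.9]
grip_width: 0.0354
gripper_force: 37.0
```

Run:
```python
from h import *
brief();inbed()
```

```text
t 32.05 p [ 0.5686 -0.1131  0.051 ] xyaw 4.7 z [ 0.5    0.042 -0.865] F [ 2.2  1.1 -1.9] T [0.13 0.15 0.01] w 0.0354 gf 37.0 q [-0.45 -0.15  2.21  0.43  0.66  0.76]
bed xyz [0.0554 0.0924 0.0032] F bed [ 1.   0.9 -2.7]
```

Request:
step_arm(moves=[[[0,0,0,-0.005,0,0.003,1],[0,0,0,-0.01,0,0.003,1],[0,0,0,-0.015,0,0.003,1],[0,0,0,-0.015,0,0.003,1]]])

```text
time: 32.45
ee_pos: [0.5685, -0.1136, 0.0512]
eef_rot: [-0.011, 0.964, 0.039, 0.262]
wrist_force: [12.5, 6.8, 0.8]
grip_width: 0.0353
gripper_force: 36.6
```

Run:
```python
from h import *
brief();inbed()
```

```text
t 32.45 p [ 0.5685 -0.1136  0.0512] xyaw 4.7 z [ 0.504  0.042 -0.862] F [12.5  6.8  0.8] T [ 1.11 -1.8   0.23] w 0.0353 gf 36.6 q [-0.45 -0.15  2.22  0.44  0.65  0.75]
bed xyz [0.0553 0.0919 0.0035] F bed [11.7  5.8 -5.8]
```

Request:
step_arm(moves=[[[0,0,0,0.002,0,0.006,1],[0,0,0,0.002,0,0.01,1],[0,0,0,0.002,0,0.01,0.4],[0,0,0,0.002,0,0.01,0.4],[0,0,0,0.002,0,0.01,0.4],[0,0,0,0.002,0,0,0.4],[0,0,0,0.002,0,-0.1,0.4],[0,0,0,0.002,0,-0.25,0.4],[0,0,0,0.002,0,-0.4,0.4],[0,0,0,0.002,0,-0.4,0.4]]])

```text
time: 33.45
ee_pos: [0.5177, -0.1194, 0.1414]
eef_rot: [-0.009, 0.964, 0.04, 0.263]
wrist_force: [0.4, -0.2, 0.8]
grip_width: 0.0514
gripper_force: 0.0
```

Run:
```python
from h import *
brief();inbed()
p,d=shot('top');tins(p,d)
P=cloud('top',d)
v,u=np.nonzero((np.abs((P-OB)@YB-.093)<.012)&(P[...,2]<.14)&(P[...,0]>.49)&(P[...,0]<.66))
q=P[v,u]-OB;x=q@XB;z=q@ZB
for a in np.arange(-.02,.13,.01):
    k=(x>=a)&(x<a+.01);print(a.round(2),k.sum(),np.median(z[k]).round(4) if k.any() else '')
cv2.imwrite('pics/top3.png',cv2.resize(p[150:270,230:460],None,fx=3.4,fy=3.4,interpolation=2)[:,:,::-1])
```

```text
t 33.45 p [ 0.5177 -0.1194  0.1414] xyaw 4.8 z [ 0.506  0.038 -0.862] F [ 0.4 -0.2  0.8] T [-0.03  0.26  0.01] w 0.0514 gf 0.0 q [-0.52 -0.47  2.28  0.37  0.91  0.8 ]
bed xyz [0.0561 0.0903 0.1071] F bed [ 0.7 -0.2  0.5]
tin [ 424.5 -405.9] [133.4 175.2] yaw -89.8 839
tin [ 412.6 -205. ] [32.  92.3] yaw -0.2 175
-0.02 2 -0.006
-0.01 1 0.0193
0.0 19 0.0241
0.01 20 0.0259
0.02 21 0.0249
0.03 23 0.0261
0.04 20 0.0249
0.05 24 0.0261
0.06 21 0.0244
0.07 21 0.0254
0.08 27 0.0264
0.09 51 -0.0729
0.1 61 0.0165
0.11 36 0.0007
0.12 0
```

View pics/top3.png

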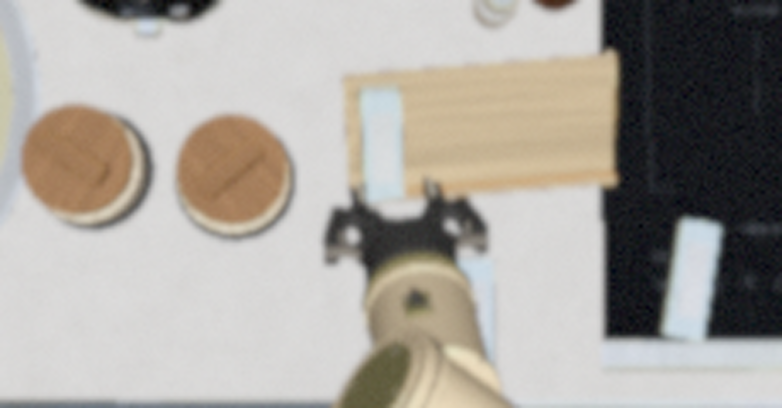

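Tin A lies flat on the bed against the lip. The middle tin now shows at about pixel (371,238) instead of 384, so it seems to have been knocked. I'll clear the arm and look.

Run:
```python
from h import *
rel([.42,.03,.22],down(0))
```

```text
turn [-0.0061 -0.1687  0.0256] shift [-0.128  -0.6248 -0.4531]
```

Request:
step_arm(moves=[[[0,0,0,0,0,-0.2,0.3],[0,-0.04,0.006,-0.03,-0.15,-0.35,0.3],[-0.002,-0.08,0.012,-0.06,-0.3,-0.453,0.3],[-0.004,-0.12,0.018,-0.09,-0.45,-0.453,0.3],[-0.006,-0.16,0.0256,-0.128,-0.625,-0.453,0.3],[-0.006,-0.169,0.0256,-0.128,-0.625,-0.453,0.3],[-0.006,-0.169,0.0256,-0.128,-0.625,-0.453,0.3]]])

```text
time: 34.2
ee_pos: [0.4189, 0.0328, 0.2152]
eef_rot: [-0.002, 1.0, 0.003, -0.006]
wrist_force: [-0.2, -0.7, -0.8]
grip_width: 0.0596
gripper_force: 0.0
```

```bash
cat >> h.py <<'E'
def tinat(p,x,y,z,rad=.075):
    """bright blob near x,y, white-ish blue, projected at height z"""
    P=cloud('top',optd[0]);X,Y,Z=P[...,0],P[...,1],P[...,2]
E
python3 - <<'E'
from h import *
brief()
p,d=shot('top');tins(p,d)
# hob tin on its own: bright against black
v,u=np.mgrid[:400,:640];w=plane('top',np.c_[u.ravel(),v.ravel()],.022).reshape(400,640,3)
m=(p.min(-1)>130)&(w[...,1]<-.335)&(w[...,1]>-.56)&(w[...,0]>.392)&(w[...,0]<.58)
for b in blobs('top',m,60,900):
    ct=max(cv2.findContours(b.astype(np.uint8),0,1)[0],key=len)
    c=plane('top',ct[:,0],.022)[:,:2];r=cv2.minAreaRect((c*1000).astype(np.float32));print('hob',np.round(r[0],1),np.round(r[1],1),round(r[2],1),b.sum())
cv2.imwrite('pics/top4.png',cv2.resize(p[150:270,230:460],None,fx=3.4,fy=3.4,interpolation=2)[:,:,::-1])
E
```

```text
t 34.2 p [0.4189 0.0328 0.2152] xyaw 0.3 z [-0.011  0.004 -1.   ] F [-0.2 -0.7 -0.8] T [-0.02  0.02 -0.04] w 0.0596 gf 0.0 q [-0.05 -0.36  1.97  0.    1.54  1.52]
tin [ 424.5 -405.9] [133.4 175.3] yaw -89.8 844
tin [ 401.5 -201.7] [ 38.3 108.4] yaw -0.3 422
hob [ 441. -406.] [ 40.4 104.5] 80.4 408
```

View pics/top4.png

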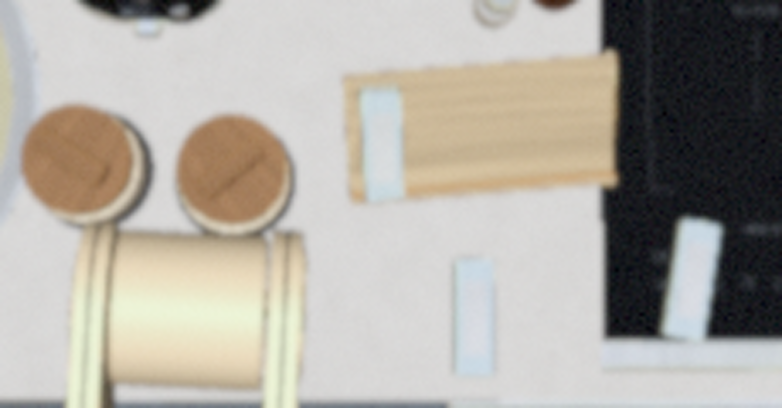

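Tin B is now at (0.4015, -0.2017), straight. Tin C is on the hob with yaw of about -7°; its lower end is at crop (685,338). I'll take B next.

Run:
```python
from h import *
rel([.4015,-.2017,.09],down(0));print(plane('top',[[433.7,231.8],[435.9,214.1],[431.5,249.4]],.02).round(4))
```

```text
turn [-0.0012  0.003   0.0011] shift [-0.068   0.9353  0.4991]
[[ 0.4377 -0.4079  0.02  ]
 [ 0.4942 -0.4157  0.02  ]
 [ 0.3817 -0.4002  0.02  ]]
```

Request:
step_arm(moves=[[[0,0.001,0,-0.014,0.19,0.02,0.2],[0,0.002,0,-0.03,0.38,0.06,0.2],[0,0.002,0,-0.04,0.57,0.15,0.2],[0,0.002,0,-0.055,0.76,0.27,0.2],[0,0.002,0,-0.068,0.935,0.4,0.2],[0,0.002,0,-0.068,0.935,0.48,0.2],[0,0.002,0,-0.068,0.935,0.48,0.2],[0,0.002,0,-0.068,0.935,0.48,0.2]]])

```text
time: 35.05
ee_pos: [0.4003, -0.2027, 0.0961]
eef_rot: [-0.002, 1.0, -0.001, -0.001]
wrist_force: [0.6, 0.4, 0.3]
grip_width: 0.0683
gripper_force: 0.0
```

Run:
```python
from h import *
brief();rel([.4015,-.2017,.002],down(0))
```

```text
t 35.05 p [ 0.4003 -0.2027  0.0961] xyaw -0.1 z [-0.001  0.005 -1.   ] F [0.6 0.4 0.3] T [ 0.04 -0.03 -0.03] w 0.0683 gf 0.0 q [-0.59 -0.17  2.04  0.    1.28  0.99]
turn [-0.0015  0.0004 -0.0006] shift [ 0.0052 -0.0021  0.3765]
```

Request:
step_arm(moves=[[[-0.001,0,0,0.003,-0.002,0.12,0.2],[-0.001,0,0,0.003,-0.002,0.24,0.2],[-0.001,0,0,0.003,-0.002,0.34,0.2],[-0.001,0,0,0.003,-0.002,0.376,0.2],[-0.001,0,0,0.003,-0.002,0.376,0.2],[-0.001,0,0,0.003,-0.002,0.376,1],[-0.001,0,0,0.003,-0.002,0.376,1],[-0.001,0,0,0.003,-0.002,0.376,1],[-0.001,0,0,0.003,-0.002,0.376,1],[-0.001,0,0,0.003,-0.002,0.376,1]]])

```text
time: 36.05
ee_pos: [0.4038, -0.2025, 0.0046]
eef_rot: [0.001, 1.0, 0.0, 0.001]
wrist_force: [-0.8, 0.1, 6.0]
grip_width: 0.0352
gripper_force: 35.8
```

Run:
```python
from h import *
brief()
```

```text
t 36.05 p [ 0.4038 -0.2025  0.0046] xyaw 0.1 z [ 0.003 -0.001 -1.   ] F [-0.8  0.1  6. ] T [0.14 0.1  0.05] w 0.0352 gf 35.8 q [-0.58 -0.03  2.09  0.    1.07  0.99]
```

Request:
step_arm(moves=[[[0,0,0,0,0,-0.05,1],[0,0,0,0,0,-0.15,1],[0,0,0,0,0,-0.3,1],[0,0,0,0,0,-0.45,1],[0,0,0,0,0,-0.6,1],[0,0,0,0,0,-0.6,1],[0,0,0,0,0,-0.6,1]]])

```text
time: 36.75
ee_pos: [0.403, -0.202, 0.1543]
eef_rot: [0.001, 1.0, 0.0, 0.001]
wrist_force: [-0.2, 0.2, -2.2]
grip_width: 0.0354
gripper_force: 35.7
```

Run:
```python
from h import *
brief();rel(bed(.067,.031,.08),RB)
```

```text
t 36.75 p [ 0.403  -0.202   0.1543] xyaw 0.1 z [ 0.002 -0.001 -1.   ] F [-0.2  0.2 -2.2] T [0.03 0.   0.  ] w 0.0354 gf 35.7 q [-0.58 -0.24  1.99  0.    1.39  0.99]
turn [ 0.0072  0.1658 -0.0251] shift [ 0.5695 -0.101   0.1253]
```

Request:
step_arm(moves=[[[0,0.03,0,0.11,-0.02,0,1],[0.002,0.07,-0.01,0.22,-0.04,0,1],[0.004,0.11,-0.015,0.34,-0.06,0.04,1],[0.006,0.15,-0.02,0.46,-0.08,0.09,1],[0.007,0.166,-0.025,0.57,-0.1,0.125,1],[0.007,0.166,-0.025,0.57,-0.1,0.125,1],[0.007,0.166,-0.025,0.57,-0.1,0.125,1],[0.007,0.166,-0.025,0.57,-0.1,0.125,1]]])

```text
time: 37.55
ee_pos: [0.5441, -0.1762, 0.1208]
eef_rot: [-0.011, 0.966, 0.039, 0.257]
wrist_force: [0.3, -0.1, -2.2]
grip_width: 0.035
gripper_force: 36.0
```

Run:
```python
from h import *
brief();inbed();rel(bed(.067,.030,.006),RB)
```

```text
t 37.55 p [ 0.5441 -0.1762  0.1208] xyaw 4.6 z [ 0.495  0.042 -0.868] F [ 0.3 -0.1 -2.2] T [-0.03  0.42  0.02] w 0.035 gf 36.0 q [-0.61 -0.26  2.16  0.43  0.87  0.66]
bed xyz [0.0647 0.0315 0.0785] F bed [-0.8 -0.1 -2.1]
turn [-0.0005  0.0012 -0.0004] shift [0.0103 0.0064 0.2899]
```

Request:
step_arm(moves=[[[0,0.001,0,0.004,0.005,0.08,1],[0,0.001,0,0.004,0.005,0.16,1],[0,0.001,0,0.004,0.005,0.22,1],[0,0.001,0,0.004,0.005,0.26,1],[0,0.001,0,0.004,0.005,0.28,1],[0,0.001,0,0.004,0.005,0.293,1],[0,0.001,0,0.004,0.005,0.298,1],[0,0.001,0,0.004,0.005,0.298,1]]])

```text
time: 38.35
ee_pos: [0.5822, -0.1745, 0.0586]
eef_rot: [-0.012, 0.965, 0.04, 0.259]
wrist_force: [-25.2, 3.4, 19.4]
grip_width: 0.0351
gripper_force: 40.3
```

Run:
```python
from h import *
brief();inbed()
```

```text
t 38.35 p [ 0.5822 -0.1745  0.0586] xyaw 4.7 z [ 0.498  0.043 -0.866] F [-25.2   3.4  19.4] T [0.74 1.93 0.51] w 0.0351 gf 40.3 q [-0.56 -0.06  2.11  0.48  0.71  0.62]
bed xyz [0.0665 0.0302 0.0056] F bed [-11.8   5.5  29.2]
```

Request:
step_arm(moves=[[[0,0,0,0,0,-0.007,1],[0,0,0,-0.01,0,-0.007,1],[0,0,0,-0.02,0,-0.007,1],[0,0,0,-0.027,0,-0.007,1],[0,0,0,-0.034,0,-0.007,1],[0,0,0,-0.04,0,-0.006,1],[0,0,0,-0.044,0,-0.006,1],[0,0,0,-0.044,0,-0.006,1]]])

```text
time: 39.15
ee_pos: [0.574, -0.1752, 0.0545]
eef_rot: [-0.011, 0.965, 0.039, 0.261]
wrist_force: [6.5, 4.1, -0.0]
grip_width: 0.0353
gripper_force: 36.3
```

Run:
```python
from h import *
brief();inbed()
```

```text
t 39.15 p [ 0.574  -0.1752  0.0545] xyaw 4.6 z [ 0.502  0.042 -0.864] F [ 6.5  4.1 -0. ] T [ 0.66 -0.86  0.17] w 0.0353 gf 36.3 q [-0.57 -0.07  2.14  0.49  0.71  0.6 ]
bed xyz [0.0574 0.0301 0.0061] F bed [ 5.8  3.6 -3.4]
```

Request:
step_arm(moves=[[[0,0,0,-0.006,0,0.002,1],[0,0,0,-0.006,0,0.008,1],[0,0,0,-0.006,0,0.01,1],[0,0,0,-0.004,0,0.01,0.47],[0,0,0,-0.004,0,0.01,0.47],[0,0,0,-0.004,0,0.01,0.47],[0,0,0,-0.004,0,-0.01,0.47],[0,0,0,-0.004,0,-0.1,0.47],[0,0,0,-0.004,0,-0.25,0.47],[0,0,0,-0.004,0,-0.4,0.4]]])

```text
time: 40.15
ee_pos: [0.5203, -0.179, 0.1389]
eef_rot: [-0.012, 0.965, 0.039, 0.258]
wrist_force: [1.1, -0.4, 0.4]
grip_width: 0.0512
gripper_force: 0.0
```

```bash
cat >> h.py <<'E'
def bedcheck(d,ys):
    P=cloud('top',d)-OB;x,y,z=P@XB,P@YB,P@ZB
    for c in ys:
        k=(abs(y-c)<.012)&(x>-.01)&(x<.115)&(z>-.01)&(z<.045)
        print('y',c,[np.median(z[k&(x>=a)&(x<a+.02)]).round(4) for a in np.arange(0,.11,.02)])
E
python3 - <<'E'
from h import *
brief();inbed();rel([.4377,-.4079,.2],down(-8));
p,d=shot('top');bedcheck(d,(.092,.03,-.031))
E
```

```text
t 40.15 p [ 0.5203 -0.179   0.1389] xyaw 4.6 z [ 0.497  0.043 -0.866] F [ 1.1 -0.4  0.4] T [-0.01  0.22 -0.02] w 0.0512 gf 0.0 q [-0.65 -0.36  2.2   0.43  0.94  0.64]
bed xyz [0.053  0.0307 0.1061] F bed [ 1.1 -0.5 -0.2]
turn [-0.0193 -0.1656  0.0686] shift [-0.2269  0.8848 -0.4156]
y 0.092 [np.float64(0.0253), np.float64(0.0267), np.float64(0.0255), np.float64(0.0268), np.float64(0.027), np.float64(0.014)]
y 0.03 [np.float64(0.0255), np.float64(0.0252), np.float64(0.0266), np.float64(0.0252), np.float64(0.0247), np.float64(0.0161)]
y -0.031 [np.float64(0.0006), np.float64(-0.0004), np.float64(-0.0011), np.float64(-0.0013), np.float64(-0.0004), np.float64(-0.0017)]
```

Request:
step_arm(moves=[[[0,0,0,-0.02,0.05,-0.18,0.2],[-0.004,-0.04,0.014,-0.06,0.2,-0.3,0.2],[-0.008,-0.08,0.028,-0.1,0.36,-0.416,0.2],[-0.012,-0.12,0.042,-0.15,0.54,-0.416,0.2],[-0.016,-0.15,0.056,-0.19,0.72,-0.416,0.2],[-0.019,-0.166,0.069,-0.227,0.885,-0.416,0.2],[-0.019,-0.166,0.069,-0.227,0.885,-0.416,0.2],[-0.019,-0.166,0.069,-0.227,0.885,-0.416,0.2]]])

```text
time: 41.0
ee_pos: [0.4384, -0.4085, 0.1985]
eef_rot: [-0.001, 0.997, -0.071, -0.001]
wrist_force: [-0.8, -0.5, 0.1]
grip_width: 0.0684
gripper_force: 0.0
```

Run:
```python
from h import *
brief();rel([.4377,-.4079,.09],down(-7.5))
p,d=shot('top');P=cloud('top',d);
v,u=np.mgrid[:400,:640];w=plane('top',np.c_[u.ravel(),v.ravel()],.03).reshape(400,640,3)
cv2.imwrite('pics/top5.png',cv2.resize(p[140:270,310:480],None,fx=4,fy=4,interpolation=2)[:,:,::-1])
```

```text
t 41.0 p [ 0.4384 -0.4085  0.1985] xyaw -8.1 z [-0.001  0.003 -1.   ] F [-0.8 -0.5  0.1] T [ 0.03 -0.02  0.01] w 0.0684 gf 0.0 q [-0.84  0.15  1.53  0.    1.47  0.88]
turn [-0.0008  0.0004 -0.0034] shift [-0.0027 -0.0011  0.4339]
```

View pics/top5.png

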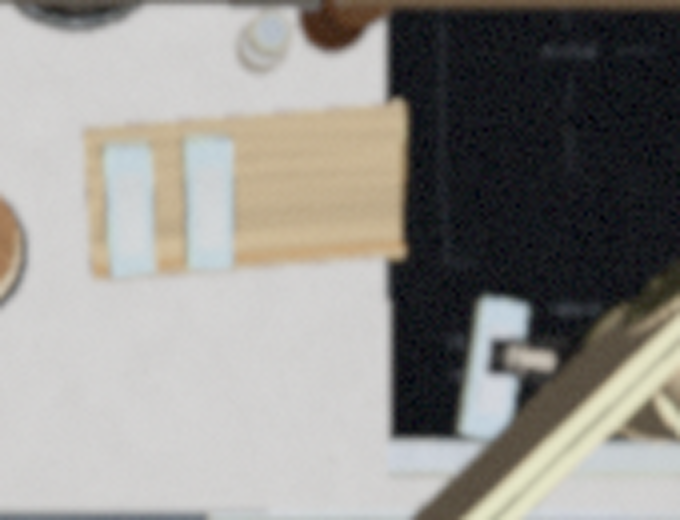

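Two tins are on the stand, tin C hasn't moved, and the gripper is over it. Descending to grip.

Request:
step_arm(moves=[[[0,0,0,-0.002,0,0.18,0.2],[0,0,0,-0.002,0,0.36,0.2],[0,0,0,-0.002,0,0.54,0.2],[0,0,0,-0.002,0,0.68,0.2],[0,0,0,-0.002,0,0.75,0.2],[0,0,0,-0.002,0,0.758,0.2],[0,0,0,-0.002,0,0.758,0.2]]])

```text
time: 41.75
ee_pos: [0.4389, -0.4079, 0.0121]
eef_rot: [0.0, 0.998, -0.07, 0.001]
wrist_force: [0.7, -0.9, 0.4]
grip_width: 0.0683
gripper_force: 0.0
```

Run:
```python
from h import *
brief();rel([.4377,-.4079,.009],down(-7.5))
```

```text
t 41.75 p [ 0.4389 -0.4079  0.0121] xyaw -8.0 z [ 0.002 -0.001 -1.   ] F [ 0.7 -0.9  0.4] T [-0.02 -0.01 -0.05] w 0.0683 gf 0.0 q [-0.83  0.33  1.67  0.    1.13  0.88]
turn [ 0.0002 -0.0006 -0.0029] shift [-0.0049  0.0007  0.0123]
```

Request:
step_arm(moves=[[[0,0,0,-0.004,0,0.01,0.2],[0,0,0,-0.004,0,0.01,1],[0,0,0,-0.004,0,0.01,1],[0,0,0,-0.004,0,0.01,1],[0,0,0,-0.004,0,0.01,1],[0,0,0,-0.004,0,0.01,1],[0,0,0,-0.004,0,0.01,1]]])

```text
time: 42.45
ee_pos: [0.4382, -0.4089, 0.0097]
eef_rot: [0.001, 0.998, -0.07, 0.001]
wrist_force: [-0.4, 0.8, 6.0]
grip_width: 0.0351
gripper_force: 36.3
```

Request:
step_arm(moves=[[[0,0,0,0,0,-0.05,1],[0,0,0,0,0,-0.15,1],[0,0,0,0,0,-0.3,1],[0,0,0,0,0,-0.45,1],[0,0,0,0,0,-0.6,1],[0,0,0,0,0,-0.6,1],[0,0,0,0,0,-0.6,1]]])

```text
time: 43.15
ee_pos: [0.4379, -0.4088, 0.16]
eef_rot: [0.001, 0.998, -0.07, 0.001]
wrist_force: [-0.6, 0.3, -2.3]
grip_width: 0.0356
gripper_force: 35.4
```

Run:
```python
from h import *
brief();rel(bed(.067,-.032,.08),RB)
```

```text
t 43.15 p [ 0.4379 -0.4088  0.16  ] xyaw -8.1 z [ 0.003 -0.002 -1.   ] F [-0.6  0.3 -2.3] T [-0.02  0.05 -0.03] w 0.0356 gf 35.4 q [-0.84  0.17  1.58  0.    1.39  0.87]
turn [ 0.0192  0.1651 -0.0691] shift [ 0.3507 -0.7343  0.1466]
```

Request:
step_arm(moves=[[[0.003,0.03,-0.012,0.06,-0.14,0,1],[0.006,0.07,-0.024,0.13,-0.29,0,1],[0.01,0.11,-0.036,0.2,-0.44,0.02,1],[0.014,0.14,-0.05,0.28,-0.59,0.07,1],[0.019,0.165,-0.069,0.351,-0.734,0.147,1],[0.019,0.165,-0.069,0.351,-0.734,0.147,1],[0.019,0.165,-0.069,0.351,-0.734,0.147,1],[0.019,0.165,-0.069,0.351,-0.734,0.147,1]]])

```text
time: 43.95
ee_pos: [0.5499, -0.2393, 0.1214]
eef_rot: [-0.011, 0.966, 0.039, 0.257]
wrist_force: [0.2, -0.1, -0.7]
grip_width: 0.0356
gripper_force: 35.6
```

Run:
```python
from h import *
brief();inbed();rel(bed(.067,-.032,.005),RB)
```

```text
t 43.95 p [ 0.5499 -0.2393  0.1214] xyaw 4.6 z [ 0.496  0.042 -0.868] F [ 0.2 -0.1 -0.7] T [-0.08  0.4  -0.02] w 0.0356 gf 35.6 q [-0.72 -0.15  2.06  0.47  0.9   0.54]
bed xyz [ 0.0654 -0.0319  0.0787] F bed [-0.2 -0.1 -0.7]
turn [-0.0003  0.001  -0.0006] shift [0.0071 0.0009 0.2949]
```

Request:
step_arm(moves=[[[0,0.001,-0.0005,0.003,0.002,0.08,1],[0,0.001,-0.0005,0.003,0.002,0.16,1],[0,0.001,-0.0005,0.003,0.002,0.22,1],[0,0.001,-0.0005,0.003,0.002,0.26,1],[0,0.001,-0.0005,0.003,0.002,0.28,1],[0,0.001,-0.0005,0.003,0.002,0.293,1],[0,0.001,-0.0005,0.003,0.002,0.3,1],[0,0.001,-0.0005,0.003,0.002,0.3,1]]])

```text
time: 44.75
ee_pos: [0.5876, -0.2367, 0.0582]
eef_rot: [-0.011, 0.965, 0.04, 0.259]
wrist_force: [-16.9, 2.2, 11.7]
grip_width: 0.0351
gripper_force: 38.2
```

Run:
```python
from h import *
brief();inbed()
```

```text
t 44.75 p [ 0.5876 -0.2367  0.0582] xyaw 4.8 z [ 0.499  0.042 -0.866] F [-16.9   2.2  11.7] T [0.38 1.52 0.24] w 0.0351 gf 38.2 q [-0.66  0.04  2.02  0.52  0.75  0.5 ]
bed xyz [ 0.0666 -0.0323  0.0051] F bed [-8.6  3.6 18.4]
```

Request:
step_arm(moves=[[[0,0,0,0,0,-0.005,1],[0,0,0,-0.01,0,-0.005,1],[0,0,0,-0.02,0,-0.005,1],[0,0,0,-0.03,0,-0.005,1],[0,0,0,-0.037,0,-0.005,1],[0,0,0,-0.044,0,-0.004,1],[0,0,0,-0.05,0,-0.004,1],[0,0,0,-0.05,0,-0.004,1]]])

```text
time: 45.55
ee_pos: [0.5786, -0.2372, 0.0535]
eef_rot: [-0.011, 0.964, 0.04, 0.261]
wrist_force: [8.2, 3.2, 3.7]
grip_width: 0.0354
gripper_force: 35.6
```

Run:
```python
from h import *
brief();inbed()
```

```text
t 45.55 p [ 0.5786 -0.2372  0.0535] xyaw 4.7 z [ 0.502  0.042 -0.864] F [8.2 3.2 3.7] T [ 0.45 -1.19  0.21] w 0.0354 gf 35.6 q [-0.68  0.03  2.04  0.54  0.75  0.47]
bed xyz [ 0.0564 -0.0321  0.0055] F bed [ 9.1  2.5 -1. ]
```

The tin is against the lip (9 N). Press lightly, release and retract.

Request:
step_arm(moves=[[[0,0,0,-0.003,0,0.004,1],[0,0,0,-0.003,0,0.008,1],[0,0,0,-0.003,0,0.008,1],[0,0,0,-0.001,0,0.008,0.47],[0,0,0,-0.001,0,0.008,0.47],[0,0,0,-0.001,0,0.008,0.47],[0,0,0,-0.001,0,-0.01,0.47],[0,0,0,-0.001,0,-0.1,0.47],[0,0,0,-0.001,0,-0.25,0.47],[0,0,0,-0.001,0,-0.4,0.4]]])

```text
time: 46.55
ee_pos: [0.5252, -0.2406, 0.1378]
eef_rot: [-0.012, 0.965, 0.04, 0.258]
wrist_force: [0.7, -0.3, 1.0]
grip_width: 0.051
gripper_force: 0.0
```

Request:
step_arm(moves=[[[0,0,0,0,0,-0.15,0.4],[0,0,0,-0.05,-0.1,-0.3,0.4],[0,0,0,-0.15,-0.2,-0.45,0.4],[0,0,0,-0.25,-0.4,-0.5,0.4],[0,0,0,-0.25,-0.6,-0.5,0.4],[0,0,0,-0.25,-0.6,-0.5,0.4],[0,0,0,-0.25,-0.6,-0.5,0.4]]])

```text
time: 47.25
ee_pos: [0.4171, -0.1106, 0.2131]
eef_rot: [-0.018, 0.967, 0.043, 0.251]
wrist_force: [-0.9, -0.5, 0.1]
grip_width: 0.0514
gripper_force: 0.0
```

Run:
```python
from h import *
brief()
p,d=shot('top');bedcheck(d,(.092,.03,-.032));P=cloud('top',d);X,Y,Z=P[...,0],P[...,1],P[...,2]
v,u=np.mgrid[:400,:640]
for c in((.5325,.0225),(.5413,.158)):
    r=np.hypot(X-c[0],Y-c[1]);m=(r<.044)&(Z<.155)&(Z>.11);print(m.sum(),np.median(Z[m]))
# tins in bed plane z=.026
o,dr=rays('top',np.c_[u.ravel(),v.ravel()]);t=((OB+ZB*.026-o)@ZB)/(dr@ZB);q=(o+dr*t[:,None]-OB);bx=(q@XB).reshape(400,640);by=(q@YB).reshape(400,640)
k=p.astype(int);m=(k[...,2]-k[...,0]>=3)&(bx>-.02)&(bx<.13)&(abs(by)<.13)
for b in blobs('top',m,150,900):
    pts=np.c_[bx[b],by[b]]*1000;print(b.sum(),[np.round(z,1) for z in cv2.minAreaRect(pts.astype(np.float32))])
cv2.imwrite('pics/fin.png',cv2.resize(p[130:270,160:480],None,fx=2.5,fy=2.5,interpolation=2)[:,:,::-1])
```

```text
t 47.25 p [ 0.4171 -0.1106  0.2131] xyaw 4.8 z [ 0.483  0.056 -0.874] F [-0.9 -0.5  0.1] T [ 0.02  0.28 -0.04] w 0.0514 gf 0.0 q [-0.69 -0.89  2.38  0.37  1.3   0.76]
y 0.092 [np.float64(0.0255), np.float64(0.0263), np.float64(0.0266), np.float64(0.0255), np.float64(0.0265), np.float64(0.016)]
y 0.03 [np.float64(0.0249), np.float64(0.0259), np.float64(0.0255), np.float64(0.0251), np.float64(0.0256), np.float64(0.0179)]
y -0.032 [np.float64(0.0239), np.float64(0.0254), np.float64(0.0259), np.float64(0.0263), np.float64(0.0263), np.float64(0.0187)]
543 0.13550318697974717
543 0.1356490849007721
342 [array([ 56.9, -30.3]), array([ 31.3, 110.5]), np.float64(89.6)]
351 [array([55.9, 32.3]), array([ 31.5, 111.4]), np.float64(89.0)]
335 [array([55.1, 94.4]), array([ 31.2, 110.6]), np.float64(87.9)]
```

View pics/fin.png

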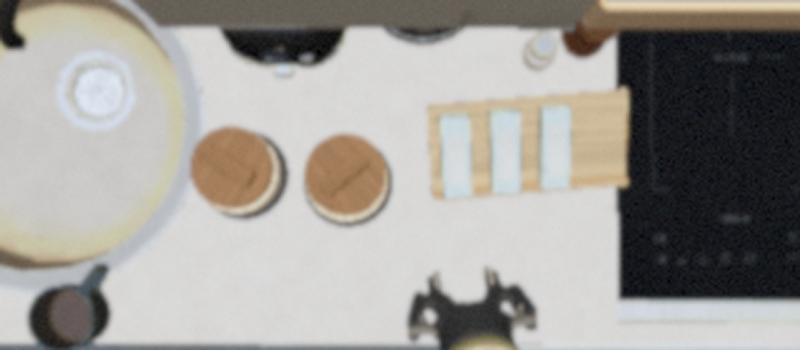

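All three tins lie flat, the lids are home and the bystanders haven't moved. One shoulder joint is near its range, so I'll ease it off and check the lower ends against the lip.

Request:
step_arm(moves=[[[0,0,0,0.03,0,0,0.4],[0,0,0,0.08,0,-0.02,0.4],[0,0,0,0.15,0,-0.02,0.4],[0,0,0,0.15,0,-0.02,0.4],[0,0,0,0.15,0,-0.02,0.4]]])

```text
time: 47.8
ee_pos: [0.4474, -0.1101, 0.237]
eef_rot: [-0.017, 0.967, 0.042, 0.251]
wrist_force: [0.1, -0.0, 0.2]
grip_width: 0.051
gripper_force: 0.0
```

Run:
```python
from h import *
brief()
p=np.mean([shot('top')[0].astype(float) for _ in range(4)],0)
f,cx,cy,o,r=cam('top')
def px(P):
    c=r.inv().apply(np.atleast_2d(P)-o);return np.c_[cx-f*c[:,0]/c[:,2],cy+f*c[:,1]/c[:,2]].astype(np.float32)
# profile along bed x at each y: B-R index; wood strongly negative, tin positive, worktop ~0
xs=np.arange(-.03,.13,.0005)
for y in(.11,.093,.062,.031,0,-.031,-.06,-.09):
    prof=0
    for dy in np.linspace(-.006,.006,7):
        # points at surface height .014 (lip top)
        uv=px(np.array([bed(x,y+dy,.014) for x in xs]));prof=prof+cv2.remap((p[...,2]-p[...,0]).astype(np.float32),uv[:,:1],uv[:,1:],1)[:,0]/7
    print(y,[f"{xs[i]*1000:.0f}:{prof[i]:.0f}" for i in range(14,68,4)])
```

```text
t 47.8 p [ 0.4474 -0.1101  0.237 ] xyaw 4.7 z [ 0.485  0.053 -0.873] F [ 0.1 -0.   0.2] T [-0.05  0.23  0.07] w 0.051 gf 0.0 q [-0.62 -0.78  2.29  0.35  1.26  0.82]
0.11 ['-23:-2', '-21:-2', '-19:-2', '-17:-2', '-15:-3', '-13:-4', '-11:-6', '-9:-8', '-7:-10', '-5:-12', '-3:-12', '-1:-14', '1:-14', '3:-14']
0.093 ['-23:-2', '-21:-2', '-19:-2', '-17:-2', '-15:-2', '-13:-3', '-11:-4', '-9:-3', '-7:-1', '-5:4', '-3:10', '-1:15', '1:17', '3:19']
0.062 ['-23:-1', '-21:-1', '-19:-1', '-17:-1', '-15:-3', '-13:-5', '-11:-8', '-9:-15', '-7:-24', '-5:-34', '-3:-46', '-1:-54', '1:-62', '3:-65']
0.031 ['-23:-2', '-21:-2', '-19:-2', '-17:-2', '-15:-2', '-13:-3', '-11:-3', '-9:-3', '-7:1', '-5:6', '-3:12', '-1:16', '1:19', '3:20']
0 ['-23:-2', '-21:-2', '-19:-2', '-17:-2', '-15:-3', '-13:-4', '-11:-8', '-9:-14', '-7:-23', '-5:-34', '-3:-46', '-1:-56', '1:-64', '3:-69']
-0.031 ['-23:-2', '-21:-2', '-19:-2', '-17:-2', '-15:-2', '-13:-3', '-11:-4', '-9:-5', '-7:-4', '-5:-0', '-3:5', '-1:12', '1:16', '3:19']
-0.06 ['-23:-2', '-21:-2', '-19:-2', '-17:-2', '-15:-3', '-13:-4', '-11:-8', '-9:-14', '-7:-22', '-5:-33', '-3:-44', '-1:-52', '1:-60', '3:-64']
-0.09 ['-23:-2', '-21:-2', '-19:-2', '-17:-2', '-15:-3', '-13:-4', '-11:-8', '-9:-13', '-7:-22', '-5:-32', '-3:-44', '-1:-54', '1:-62', '3:-66']
```

Tins A and B are against the lip, but tin C sits about 2 mm short. I'll nudge its upper end down with closed fingers.

Run:
```python
from h import *
rel(bed(.13,-.031,.09),RB);rel(bed(.13,-.031,.013),RB,(bed(.13,-.031,.09),RB))
```

```text
turn [-0.0043  0.0047 -0.0001] shift [0.355  0.5532 0.5241]
turn [0. 0. 0.] shift [-0.    -0.     0.308]
```

Request:
step_arm(moves=[[[0,0,0,0.07,0.11,0.05,1],[0,0,0,0.14,0.22,0.12,1],[-0.004,0.004,0,0.21,0.33,0.22,1],[-0.004,0.004,0,0.28,0.44,0.33,1],[-0.004,0.004,0,0.355,0.553,0.43,1],[-0.004,0.004,0,0.355,0.553,0.5,1],[-0.004,0.004,0,0.355,0.553,0.524,1],[-0.004,0.004,0,0.355,0.553,0.524,1],[-0.004,0.004,0,0.355,0.553,0.524,1]]])

```text
time: 48.9
ee_pos: [0.6002, -0.2338, 0.165]
eef_rot: [-0.011, 0.965, 0.04, 0.258]
wrist_force: [-0.0, -0.5, 0.4]
grip_width: 0.0001
gripper_force: 0.0
```

Run:
```python
from h import *
brief();inbed();rel(bed(.13,-.031,.013),RB)
```

```text
t 48.9 p [ 0.6002 -0.2338  0.165 ] xyaw 4.7 z [ 0.497  0.041 -0.867] F [-0.  -0.5  0.4] T [-0.01  0.21  0.  ] w 0.0001 gf 0.0 q [-0.64 -0.09  1.93  0.42  0.94  0.66]
bed xyz [ 0.131  -0.0305  0.0912] F bed [ 0.2 -0.5  0.4]
turn [-0.0002  0.0004  0.0002] shift [-0.0038  0.0023  0.3127]
```

Request:
step_arm(moves=[[[0,0,0,0,0.002,0.1,1],[0,0,0,0,0.002,0.2,1],[0,0,0,0,0.002,0.28,1],[0,0,0,0,0.002,0.31,1],[0,0,0,0,0.002,0.31,1],[0,0,0,-0.015,0.002,0.31,1],[0,0,0,-0.025,0.002,0.31,1],[0,0,0,-0.033,0.002,0.31,1],[0,0,0,-0.038,0.002,0.31,1],[0,0,0,-0.038,0.002,0.31,1]]])

```text
time: 49.9
ee_pos: [0.6306, -0.2321, 0.0923]
eef_rot: [-0.011, 0.965, 0.04, 0.258]
wrist_force: [-0.2, 0.6, 0.5]
grip_width: 0.0001
gripper_force: 0.0
```

Run:
```python
from h import *
brief();inbed()
```

```text
t 49.9 p [ 0.6306 -0.2321  0.0923] xyaw 4.7 z [ 0.497  0.042 -0.867] F [-0.2  0.6  0.5] T [-0.01  0.23  0.09] w 0.0001 gf 0.0 q [-0.6   0.07  1.91  0.46  0.8   0.62]
bed xyz [ 0.1211 -0.0313  0.013 ] F bed [0.1 0.7 0.5]
```

Request:
step_arm(moves=[[[0,0,0,-0.008,0,0,1],[0,0,0,-0.015,0,0,1],[0,0,0,-0.02,0,0,1],[0,0,0,-0.025,0,0,1],[0,0,0,-0.025,0,0,1]]])

```text
time: 50.4
ee_pos: [0.6288, -0.2333, 0.0931]
eef_rot: [-0.01, 0.964, 0.04, 0.261]
wrist_force: [10.2, 3.1, 5.1]
grip_width: 0.0004
gripper_force: 6.0
```

Run:
```python
from h import *
brief();inbed()
```

```text
t 50.4 p [ 0.6288 -0.2333  0.0931] xyaw 4.8 z [ 0.503  0.039 -0.863] F [10.2  3.1  5.1] T [ 0.47 -1.72  0.15] w 0.0004 gf 6.0 q [-0.61  0.07  1.92  0.47  0.79  0.61]
bed xyz [ 0.1198 -0.0323  0.0147] F bed [11.6  2.3 -0.8]
```

Request:
step_arm(moves=[[[0,0,0,0.02,0,0,1],[0,0,0,0.05,0,0,1],[0,0,0,0.05,0,-0.1,1],[0,0,0,0.05,0,-0.3,1],[0,0,0,0,-0.1,-0.5,1],[0,0,0,-0.1,-0.25,-0.6,1],[0,0,0,-0.2,-0.4,-0.7,1],[0,0,0,-0.3,-0.4,-0.8,1],[0,0,0,-0.3,-0.4,-0.8,1]]])

```text
time: 51.3
ee_pos: [0.4514, -0.1461, 0.2286]
eef_rot: [-0.008, 0.965, 0.041, 0.26]
wrist_force: [0.9, -0.6, 0.9]
grip_width: 0.0
gripper_force: 0.0
```

Run:
```python
from h import *
brief()
im=[shot('top') for _ in range(4)];p=np.mean([i[0].astype(float) for i in im],0);bedcheck(im[0][1],(.092,.03,-.032))
f,cx,cy,o,r=cam('top')
def px(P):
    c=r.inv().apply(np.atleast_2d(P)-o);return np.c_[cx-f*c[:,0]/c[:,2],cy+f*c[:,1]/c[:,2]].astype(np.float32)
xs=np.arange(-.03,.13,.0005)
for y in(.093,.031,-.031):
    prof=0
    for dy in np.linspace(-.006,.006,7):
        uv=px(np.array([bed(x,y+dy,.014) for x in xs]));prof=prof+cv2.remap((p[...,2]-p[...,0]).astype(np.float32),uv[:,:1],uv[:,1:],1)[:,0]/7
    print(y,[f"{xs[i]*1000:.0f}:{prof[i]:.0f}" for i in range(38,68,4)])
```

```text
t 51.3 p [ 0.4514 -0.1461  0.2286] xyaw 4.9 z [ 0.501  0.037 -0.865] F [ 0.9 -0.6  0.9] T [-0.03  0.18  0.04] w 0.0 gf 0.0 q [-0.7  -0.73  2.28  0.38  1.23  0.72]
y 0.092 [np.float64(0.0246), np.float64(0.0254), np.float64(0.0262), np.float64(0.0256), np.float64(0.0259), np.float64(0.0165)]
y 0.03 [np.float64(0.0246), np.float64(0.0252), np.float64(0.0257), np.float64(0.0262), np.float64(0.0262), np.float64(0.0164)]
y -0.032 [np.float64(0.0249), np.float64(0.0261), np.float64(0.0253), np.float64(0.026), np.float64(0.0253), np.float64(0.0192)]
0.093 ['-11:-4', '-9:-3', '-7:-1', '-5:4', '-3:10', '-1:14', '1:18', '3:19']
0.031 ['-11:-3', '-9:-3', '-7:1', '-5:6', '-3:12', '-1:17', '1:19', '3:20']
-0.031 ['-11:-4', '-9:-5', '-7:-5', '-5:-1', '-3:4', '-1:11', '1:16', '3:19']
```

Tin C didn't move under 11.6 N, so it's already on the lip and the 2 mm was pixel error. Handing in.

```bash
python3 -c "
from workcell import job
print(job.sign_off())"
```

```text
the job is handed in; nothing more can be done
None
```

Job handed in at about 51 s: both lids measure fully screwed home, all three tins lie flat on the stand against the lip, and the mug, salt shaker and pepper mill are where they were; lid 2 briefly pressed its back stop at about 3.5 N m (roughly 85 N by estimate, limit 120 N), and one tin that got knocked aside was found again and placed.

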